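# Set the eccentric stop of a drilling nest with a setting gauge

### The arm

A 7-joint arm with a two-finger parallel gripper is mounted at the origin on the work surface. World frame = base frame: x ahead of the robot, y to its left, z up, the work surface at z = 0. Lengths are in m, angles in rad, forces in N, time in s.
With the tool pointing down it reaches from about 0.4 to 0.875 m from the base axis. Payload 19.3 kg.
Tool frame: the origin (TCP) lies at the very end of the fingers, on their centre line; the grasp point (between the pads) lies 19 mm behind it; x points along the fingers, y is the direction in which the jaws open and shut, and the axes are right-handed (so a half turn about x gives the same grasp; the last joint's range is limited). The gripper opens to 85 mm and grips with 20 to 120 N. Pads are 22 mm wide; open, the fingers measure 114 mm over their backs; the gripper's body (76 mm by 85 mm) begins 54 mm behind the grasp point. The pads swing forward as they close: fully open they stand 13 mm farther back than shut.
Start: joints at [1.076, 0.521, -0.036, 1.599, 0.021, 1.021, -0.113], TCP at [0.258, -0.569, 0.231] pointing down, gripper open.
Joint ranges: [-2.91, 2.91], [-0.3, 2.13], [-1.5, 1.42], [0.17, 2.43], [-1.26, 4.41], [0.16, 1.93], [-2.52, 2.52]. Speed limits (rad/s): [1.89, 1.89, 2.39, 2.39, 3.01, 3.01, 3.01].

### API

Orientations are given as [roll, pitch, yaw] about the fixed x, y, z axes, in that order (R = Rz(yaw) Ry(pitch) Rx(roll)).
In Python, from workcell import bot, grab_frame, job_done gives the robot as it stands.
- The arm moves only by the shell command python3 -m pendant 'ROWS' [OPENING] [FORCE]. ROWS is JSON, a list of rows, each a list of 4 numbers: the shift along the tool's x, y, z in mm, then the turn about the tool's x in degrees. A call has 1 to 12 rows; each row shifts and turns the commanded pose from where the row before left it, along the tool's axes as they then stand; what a row does not reach is not made up. A row lasts 1/8 s, in which the tool goes at most 62.5 mm and 10.7 degrees, less where a joint would pass 70% of its speed; a pose out of reach is approached as far as the arm can. A call is refused whole if a number of a shift passes 62.5 or a number of a turn 10.7, either way. A call with a gripper value outside its range is refused whole. OPENING is the opening, from -1 (shut) to 1 (fully open), set as the call begins (- or left out, the last holds). The fingers move at their own pace and stop on an object; FORCE is the grip in N (left out, the last holds). Time passes only in rows, so rows that do not move let the fingers close. It gives the time, the measured TCP pose, the force and the opening at its end, in the units of the state.
- bot.observe(): the state, without advancing time (a new reading comes with each control period).
- grab_frame(name): name is "scene" or "top"; returns a dict with "img" (400x640x3 uint8, red, green, blue), "fovy" (degrees; the focal length in pixels is half the picture's height over the tangent of half this angle, whatever the lens; pixels are square), "cx", "cy" (the principal point, pixels), "R" (3x3) and "t" (3): a world point X has camera coordinates R X + t. Camera axes: x right, y down, z forward; pixel columns grow to the right and rows downward; lengths in m; the calibration is good to about 2 mm. A picture is of the moment at which its call begins. There is no depth.
- job_done(): hands the job in, once; it reports no verdict.
The state is a dict: "clock": time; "qpos": joint angles; "qd": joint speeds; "joint_efforts": joint torques, N m; "position": TCP position; "tool_rot": TCP orientation; "force": force on the tool from outside, world axes, zero at the start; "moment": the same for the moment, N m; "grip_width": finger opening in m.
Only numpy, scipy, OpenCV 4.12 (cv2) and the standard library are available. Lean on these libraries where they do the work, as an engineer would, in place of code of your own. Each camera call takes 0.05 s, during which the arm holds its last target.

### The job

Set up the empty drilling nest for the next casting: take the yellow-handled setting gauge from its blue tray and stand it in the neck channel, between the fixed jaw and the eccentric roller. Swing the red-knobbed lever until the roller just nips the gauge, leaving it no real side play but free to slide with light drag, then check it by drawing the gauge out of the gap endways along the channel floor without upsetting the setting. Put the gauge back upright in its tray and leave undisturbed the loose casting on the other side of the nest.

Things in the scene. Friction and masses are not known exactly. Their poses are not given: they have to be found in the camera images.
- nest: Fixed steel base, 170 (x) by 255 (y) by 28 mm high; origin at the centre of its underside, z up. On its top a channel runs along y, centre line near x = -20 mm, between jaw and roller (round y = -55 mm). Open at its -y end; its +y end runs into an empty round seat centred at (-20, 65) mm with buttons 6 mm and dowels 22 mm high, none within 20 mm of the centre line but a button at y = 101 and a dowel at 121.
- jaw: Fixed jaw on the nest's top, not movable: steel block 36 (x) by 110 (y) by 24 mm high, its two cap screws rising to 31 mm; origin at the centre of its underside, axes parallel to the nest's. Its working face looks to +x, 18 mm from the origin. Where it sits across the nest differs by up to 2.5 mm either way each time.
- roller_c (a point): Centre of the steel roller, 40 mm across and 20 mm high, spinning freely on the eccentric bolt opposite the jaw, 11.5 mm above the nest's top; it swings with the lever. Gap between jaw and roller = this point's x in the jaw's frame - 38 mm; at the start 29 to 37 mm. Once it presses on the gauge, the nip rises by about 10 N per 0.1 mm.
- cam (a joint): Angle (rad) of the eccentric bolt with its lever about a vertical pivot at (14.8, -62.5) mm in the nest's frame; stops at -1.3 and 1.1. At 0 the lever points along the nest's +x; positive is counter-clockwise from above and closes: the gap shrinks by 8 mm x sin(angle). Friction of 0.2 N m (2 to 3 N at the knob) holds it where it is left. The bolt's hub, 26 mm across, rises 47 mm above the nest's top.
- lever_knob (a point): Middle of the upright red knob on the lever's end, 20 mm across, 90 mm from the pivot; this point is 62 mm above the nest's top, the knob reaches 23 mm above and 27 mm below it; the lever arm lies 27 to 35 mm above the nest's top. The knob does not turn on the lever; grip it or push it sideways.
- gauge_grip (a point): Loose setting gauge, 0.5 kg: ground steel bar 120 mm long (x), 24 mm wide (y, the gap to set), 22 mm high, with an upright yellow handle 26 (x) by 20 (y) mm at its middle, from the bar's top to 84 mm above the bar's underside. The point is in the handle, 65 mm above the bar's underside; z up.
- tray_in (a point): Centre of the inner floor (5 mm above the table) of the fixed shallow blue gauge tray, 180 (x) by 96 (y) by 18 mm high, walls 4 mm. The gauge stands in it at the start, along the tray's x. It lies to the left or to the right of the nest.
- casting_a_c (a point): A loose die-cast housing (bystander), 104 mm across, 38 mm high, necks to 102 mm on one side and 86 mm on the other; the point is at its centre, half-way up. It lies on the side where the tray is not.
Mind the look-alikes: they are no part of the job. Leave any brown or turquoise look-alike of the part that bears gauge_grip alone.

How it is judged:
On the way, in this order (a step that is already met when the one before it is completed fails the run):
1. the gauge stands in the channel between the jaw and the roller (z of gauge_grip in the frame of nest below 0.098 m and y of gauge_grip in the frame of nest between -0.09 and -0.02 m and x of gauge_grip in the frame of jaw between 0.026 and 0.046 m and angle between gauge_grip's own z axis and vertical below 0.12 rad), for 0.2 s.
2. with the gauge still in the channel, the roller is swung in to the gauge's width (x of roller_c in the frame of jaw between 0.0614 and 0.0631 m and z of gauge_grip in the frame of nest below 0.098 m and y of gauge_grip in the frame of nest between -0.095 and -0.015 m), for 0.2 s.
3. the gauge is drawn endways through the set gap, low along the channel and without jamming ((y of gauge_grip in the frame of nest below -0.1 m or y of gauge_grip in the frame of nest above -0.01 m) and z of gauge_grip in the frame of nest below 0.103 m and x of gauge_grip in the frame of jaw between 0.022 and 0.04 m and x of roller_c in the frame of jaw between 0.0614 and 0.0631 m and contact force between roller and gauge below 30 N), for 0.04 s.
At the end, for the whole second after the job is handed in: The gap between jaw and roller is the gauge's 24 mm, no more than 0.6 mm tighter and 1.1 mm wider; the gauge stands upright, flat on the floor of its tray and released; the loose casting on the nest's other side has not been moved by more than 30 mm (x of roller_c in the frame of jaw between 0.0614 and 0.0631 m and x of gauge_grip in the frame of tray_in between -0.04 and 0.04 m and y of gauge_grip in the frame of tray_in between -0.04 and 0.04 m and z of gauge_grip in the frame of tray_in below 0.069 m and angle between gauge_grip's own z axis and vertical below 0.12 rad and distance of casting_a_c from where it was at the start of the episode below 0.03 m); the robot touches nothing.
It fails at once if the gauge is wedged hard between the roller and the jaw (over 80 N) (contact force between roller and gauge above 80 N).
It also fails if it takes over 72 s, if anything falls off the work surface, if the arm or the gripper's body presses on something with over 40 N, if the wrist force passes 120 N, or if a joint passes its speed limit or range.

## Working session

There is one attempt and no reset: what is moved stays moved. The work goes in short steps, Python scripts to look and compute and a shell command to move; the robot and the scene stay as the last step left them, time stands still between calls to the robot, and variables do not carry over. Pictures are saved under pics/ and viewed, and the job is handed in when it is done.

```bash
ls; mkdir -p pics; python3 - <<'E'
from workcell import bot, grab_frame
import cv2,numpy as np
s=bot.observe(); print({k:np.round(v,3) for k,v in s.items()})
for n in("scene","top"):
    f=grab_frame(n); cv2.imwrite(f"pics/{n}0.png",f["img"][...,::-1]); print(n,f["fovy"],f["cx"],f["cy"],f["R"],f["t"])
    np.savez(f"pics/{n}0.npz",**f)
E
```

```text
pics
{'clock': np.float64(0.0), 'qpos': array([ 1.076,  0.522, -0.036,  1.6  ,  0.021,  1.021, -0.113]), 'qd': array([-0.002, -0.   , -0.001,  0.001, -0.001, -0.   ,  0.001]), 'joint_efforts': array([ 1.0000e-03, -9.2711e+01,  1.9800e+00, -3.6993e+01,  1.8000e-02,
        8.0000e-03, -0.0000e+00]), 'position': array([ 0.257, -0.569,  0.231]), 'tool_rot': array([-1.47 ,  1.57 ,  2.097]), 'force': array([ 0.307, -0.398,  0.443]), 'moment': array([-0.051, -0.034, -0.035]), 'grip_width': np.float64(0.085)}
scene 57.764016320663586 322.89306645861 197.1778741106008 [[ 0.80196915  0.59712944 -0.01679029]
 [ 0.46199304 -0.63780351 -0.61625409]
 [-0.37869237  0.48645977 -0.78736839]] [-0.39525693 -0.12245567  1.12094753]
top 57.54051471267268 318.5711645825356 199.6375076100108 [[-0.01336089 -0.99987632  0.00829694]
 [-0.99241167  0.0122459  -0.12234834]
 [ 0.1222316  -0.00986866 -0.99245254]] [0.05272883 0.44620129 0.97587307]
```

View pics/scene0.png

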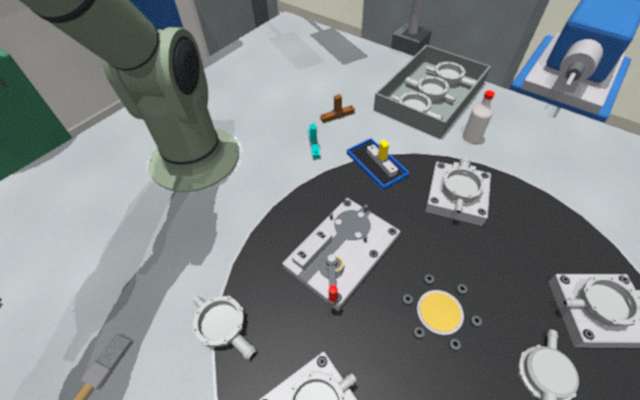

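View pics/top0.png

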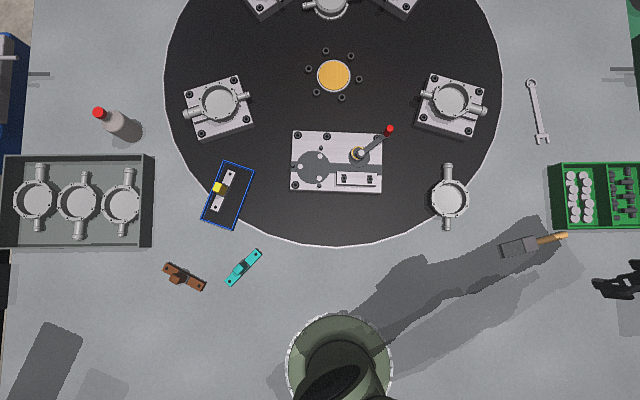

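Candidates for the gauge in the top view are the yellow-handled one in the blue tray (218,188), the brown one (185,277) and the turquoise one (243,267). I choose yellow and will check it in a crop.

```bash
python3 - <<'E'
import cv2,numpy as np
f=cv2.imread("pics/top0.png"); 
cv2.imwrite("pics/c1.png",cv2.resize(f[120:240,190:410],None,fx=3.6,fy=3.6,interpolation=cv2.INTER_CUBIC))
f=cv2.imread("pics/scene0.png"); 
cv2.imwrite("pics/c2.png",cv2.resize(f[130:310,270:430],None,fx=3.3,fy=3.3,interpolation=cv2.INTER_CUBIC))
E
```

```text
(no output)
```

View pics/c1.png

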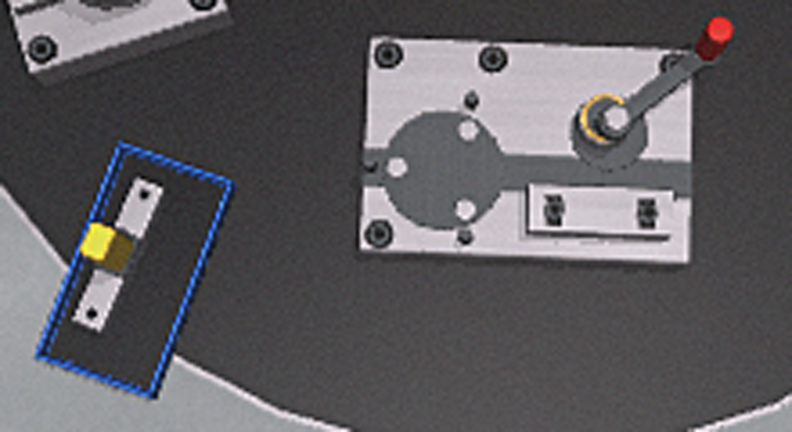

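View pics/c2.png

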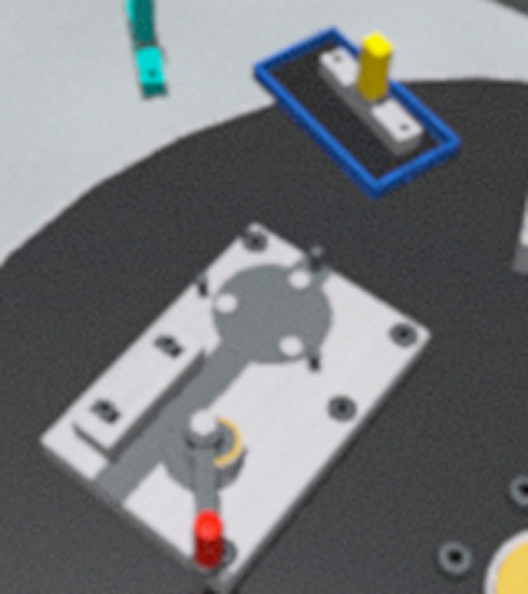

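The crop confirms the yellow-handled gauge in the blue tray, handle top at about (217,187). Next I measure the poses.

```bash
cat > h.py <<'E'
import numpy as np,cv2
def load(n,k=0): return dict(np.load(f"pics/{n}{k}.npz"))
def foc(f): return 200/np.tan(np.radians(float(f["fovy"]))/2)
def ray(f,uv,z):
    uv=np.atleast_2d(np.asarray(uv,float)); F=foc(f)
    d=np.c_[(uv[:,0]-f["cx"])/F,(uv[:,1]-f["cy"])/F,np.ones(len(uv))]@f["R"]
    c=-f["R"].T@f["t"]; return c+d*((z-c[2])/d[:,2])[:,None]
def proj(f,X):
    X=np.atleast_2d(X); p=X@f["R"].T+f["t"]; F=foc(f)
    return np.c_[p[:,0]/p[:,2]*F+f["cx"],p[:,1]/p[:,2]*F+f["cy"]]
def tri(fs,uvs):
    A=[];b=[]
    for f,uv in zip(fs,uvs):
        F=foc(f);d=f["R"].T@np.array([(uv[0]-f["cx"])/F,(uv[1]-f["cy"])/F,1]);d/=np.linalg.norm(d)
        c=-f["R"].T@f["t"];P=np.eye(3)-np.outer(d,d);A.append(P);b.append(P@c)
    X=np.linalg.solve(sum(A),sum(b)); return X
def cent(f,lo,hi,roi=None):
    h=cv2.cvtColor(f["img"],cv2.COLOR_RGB2HSV); m=cv2.inRange(h,lo,hi)
    if roi is not None:
        r=np.zeros_like(m);x0,y0,x1,y1=roi;r[y0:y1,x0:x1]=1;m=m*r
    return m
E
python3 - <<'E'
from h import *
T=load("top");S=load("scene")
print("cams",-T["R"].T@T["t"],-S["R"].T@S["t"])
g=cv2.cvtColor(T["img"],cv2.COLOR_RGB2GRAY); gs=cv2.cvtColor(S["img"],cv2.COLOR_RGB2GRAY)
c=np.array([[371,38],[692,50],[690,262],[360,250]])/3.6+[190,120]-.5
def sub(g,c):
    return cv2.cornerSubPix(g,c.astype(np.float32).reshape(-1,1,2),(3,3),(-1,-1),(3,50,.01)).reshape(-1,2)
c2=sub(g,c);print(c2); X=ray(T,c2,.028);print(X.round(4))
cs=np.array([[255,225],[430,335],[228,585],[43,440]])/3.3+[270,130]-.5
c3=sub(gs,cs);print(c3);Y=ray(S,c3,.028);print(Y.round(4))
for P in(X,Y):
    print([round(float(np.linalg.norm(P[i]-P[(i+1)%4])),4) for i in range(4)])
for f,n,roi in((T,"top",(190,150,270,240)),(S,"scene",(330,120,420,200))):
    m=cent(f,(20,120,150),(35,255,255),roi); print(n,"yellow",m.astype(bool).sum(),[ (a.min(),a.max(),a.mean()) for a in np.nonzero(m)])
    m=cent(f,(100,120,60),(125,255,255),roi); p=np.argwhere(m)[:,::-1].astype(np.float32)
    r=cv2.minAreaRect(p);print("blue",r,ray(f,r[0],.018), ray(f,cv2.boxPoints(r),.018).round(4))
for f,roi in((T,(370,110,410,150)),(S,(310,270,350,310))):
    m=cent(f,(0,120,60),(8,255,255),roi)|cent(f,(172,120,60),(180,255,255),roi); print("red",[ (a.min(),a.max(),a.mean()) for a in np.nonzero(m)])
E
```

```text
cams [0.32423735 0.05688872 1.0226622 ] [ 0.79805181 -0.387379    0.80049836]
[[293.54758 130.48485]
 [381.42114 133.4767 ]
 [380.66672 192.44038]
 [290.56055 187.88982]]
[[ 0.6438  0.1148  0.028 ]
 [ 0.6324 -0.1327  0.028 ]
 [ 0.4647 -0.1248  0.028 ]
 [ 0.4804  0.1239  0.028 ]]
[[346.77274 197.68182]
 [399.99197 230.48676]
 [338.5909  306.77274]
 [281.71042 262.6547 ]]
[[ 0.4798  0.1263  0.028 ]
 [ 0.647   0.1183  0.028 ]
 [ 0.6361 -0.1341  0.028 ]
 [ 0.4652 -0.126   0.028 ]]
[0.2478, 0.168, 0.2492, 0.1637]
[0.1674, 0.2526, 0.171, 0.2527]
top yellow 65 [(np.int64(182), np.int64(191), np.float64(186.52307692307693)), (np.int64(212), np.int64(221), np.float64(216.66153846153847))]
blue ((227.30917358398438, 194.49986267089844), (35.68714141845703, 65.2593994140625), 20.89776611328125) [[0.46548125 0.3002384  0.018     ]] [[0.3994 0.3769 0.018 ]
 [0.5703 0.3162 0.018 ]
 [0.5328 0.2222 0.018 ]
 [0.3632 0.2847 0.018 ]]
scene yellow 103 [(np.int64(140), np.int64(158), np.float64(148.04854368932038)), (np.int64(379), np.int64(388), np.float64(383.621359223301))]
blue ((377.7500305175781, 162.75001525878906), (61.51828384399414, 32.526912689208984), 45.0) [[0.47578137 0.29452639 0.018     ]] [[0.3721 0.2723 0.018 ]
 [0.3731 0.4004 0.018 ]
 [0.5742 0.3156 0.018 ]
 [0.5636 0.2039 0.018 ]]
red [(np.int64(125), np.int64(136), np.float64(130.24096385542168)), (np.int64(383), np.int64(393), np.float64(388.0843373493976))]
red [(np.int64(285), np.int64(301), np.float64(293.10769230769233)), (np.int64(329), np.int64(337), np.float64(332.7307692307692))]
```

```bash
python3 - <<'E'
from h import *
T=load("top");S=load("scene")
for f,n,roi in((T,"top",(195,115,400,240)),(S,"scene",(275,120,430,320))):
    g=cv2.cvtColor(f["img"],cv2.COLOR_RGB2GRAY)
    L=cv2.createLineSegmentDetector().detect(g)[0].reshape(-1,4)
    print(n)
    for l in L:
        x=(l[0]+l[2])/2;y=(l[1]+l[3])/2;le=np.hypot(l[2]-l[0],l[3]-l[1])
        if roi[0]<x<roi[2] and roi[1]<y<roi[3] and le>14:
            P=ray(f,[l[:2],l[2:]],.028);d=P[1]-P[0]
            a=np.degrees(np.arctan2(d[1],d[0]))%180
            print(l.round(1),P[:,:2].round(4).tolist(),"ang",round(float(a),1),"len",round(float(np.linalg.norm(d)),3))
E
```

```text
top
[380.6 133.3 294.3 129.7] [[0.6329, -0.1304], [0.6459, 0.1127]] ang 86.9 len 0.243
[290.5 168.2 289.1 188.2] [[0.5357, 0.1237], [0.4796, 0.128]] ang 175.7 len 0.056
[297.6 242.3 259.9 230.4] [[0.331, 0.1054], [0.3645, 0.2076]] ang 71.8 len 0.108
[290.6 189.  379.4 192.3] [[0.4772, 0.1238], [0.4652, -0.1213]] ang 87.2 len 0.245
[224.8 195.8 234.7 172.7] [[0.4605, 0.3045], [0.5248, 0.2785]] ang 158.0 len 0.069
[217.9 211.2 223.7 197.3] [[0.4182, 0.3228], [0.4564, 0.3075]] ang 158.2 len 0.041
[405.7 231.  375.3 240.8] [[0.3577, -0.1896], [0.3322, -0.1056]] ang 106.8 len 0.088
[291.9 131.9 290.7 164.4] [[0.6398, 0.1195], [0.5466, 0.1232]] ang 177.8 len 0.093
[381.  190.6 381.9 139.4] [[0.4697, -0.1258], [0.6153, -0.1334]] ang 177.0 len 0.146
[259.6 229.  238.7 218.1] [[0.3682, 0.2086], [0.3986, 0.2656]] ang 61.9 len 0.065
[338.1 183.2 375.6 184.5] [[0.4919, -0.0077], [0.4871, -0.1114]] ang 87.4 len 0.104
[208.7 193.7 189.6 170.2] [[0.467, 0.3489], [0.5333, 0.4033]] ang 39.3 len 0.086
[199.1 139.8 251.8 122.9] [[0.6198, 0.3793], [0.6672, 0.2323]] ang 107.9 len 0.154
[374.4 187.2 334.4
[... 3331 characters left out ...]
68], [0.548, -0.0354]] ang 86.9 len 0.052
[317.4 269.9 307.9 280.5] [[0.5451, -0.0908], [0.5437, -0.1249]] ang 87.6 len 0.034
[404.6 172.2 384.3 183. ] [[0.5609, 0.2986], [0.535, 0.2302]] ang 69.2 len 0.073
[384.3 186.7 409.2 172.9] [[0.5416, 0.2188], [0.5729, 0.3041]] ang 69.9 len 0.091
[382.4 182.6 350.  150. ] [[0.5299, 0.2286], [0.3849, 0.282]] ang 159.8 len 0.155
[331.8 240.5 305.2 268.9] [[0.5257, -0.0064], [0.5204, -0.1059]] ang 87.0 len 0.1
[390.6 156.9 405.2 171. ] [[0.4982, 0.3282], [0.5602, 0.3038]] ang 158.5 len 0.067
[355.3 159.7 380.9 185.3] [[0.4201, 0.2578], [0.5317, 0.2174]] ang 160.1 len 0.119
[409.3 170.7 393.4 156.5] [[0.569, 0.3115], [0.5042, 0.3344]] ang 160.5 len 0.069
```

```bash
cat >> h.py <<'E'
NC=np.array([.5556,-.0041]);NY=np.radians(-3.0)
def toN(p): c,s=np.cos(NY),np.sin(NY);return (np.atleast_2d(p)[:,:2]-NC)@np.array([[c,-s],[s,c]])
def frN(p): c,s=np.cos(NY),np.sin(NY);return np.atleast_2d(p)@np.array([[c,s],[-s,c]])+NC
E
python3 - <<'E'
from h import *
T=load("top");S=load("scene")
print("pivot/chan",frN([[14.8e-3,-.0625],[-.02,-.05]]))
def L(f,l,z): return (toN(ray(f,[l[:2],l[2:]],z))*1000).round(1).tolist()
print("jaw top face edge",L(T,[375.6,172.3,336.8,170.7],.052),"back",L(T,[338.1,183.2,375.6,184.5],.052),L(T,[374.4,187.2,334.4,185.7],.028))
for z in(.028,.052): print("S",z,L(S,[302.1,265.9,330.5,235.4],z),L(S,[331.8,240.5,305.2,268.9],z))
print("channel far edge T",L(T,[330.5,162.1,349.4,163.2],.028),L(S,[345.5,239.2,332.3,253.6],.028))
h=np.array([[144,194],[92,314]])/3.6+[190,120]-.5
P=ray(T,h,.027);print("gauge holes",P.round(4),P.mean(0),np.degrees(np.arctan2(*(P[0]-P[1])[1::-1])))
h=np.array([[341,63],[402,127]])/3.3+[270,130]-.5
P=ray(S,h,.027);print("gauge holes S",P.round(4),P.mean(0),np.degrees(np.arctan2(*(P[1]-P[0])[1::-1])))
print("handle top T",ray(T,[216.66,186.5],.089))
for f,n,roi in((T,"top",(190,150,270,240)),(S,"scene",(330,120,420,200))):
    h=cv2.cvtColor(f["img"],cv2.COLOR_RGB2HSV)
    m=cent(f,(20,100,60),(35,255,255),roi);p=np.argwhere(m);
    print(n); 
    for y in range(p[:,0].min(),p[:,0].max()+1): print(y,h[y,p[:,1].min():p[:,1].max()+1,2].tolist())
# knob
for f,roi in((T,(370,110,410,150)),(S,(310,270,350,310))):
    m=cent(f,(0,120,60),(8,255,255),roi)|cent(f,(172,120,60),(180,255,255),roi)
    p=np.argwhere(m)[:,::-1].astype(np.float32);r=cv2.minAreaRect(p);print(p.mean(0),r)
    print(ray(f,p.mean(0),.09+.0),toN(ray(f,p.mean(0),.09)))
print("knob tri",tri([T,S],[[388.08,130.24],[332.73,293.1]]))
E
```

```text
pivot/chan [[ 0.56710872 -0.06728892]
 [ 0.53301061 -0.05298476]]
jaw top face edge [[-33.5, -106.3], [-33.3, -0.9]] back [[-67.5, -5.6], [-67.0, -107.0]] [[-70.6, -107.7], [-70.8, 3.1]]
S 0.028 [[-40.6, -102.2], [-41.6, 5.7]] [[-29.8, -3.8], [-29.8, -103.4]]
S 0.052 [[-31.2, -110.5], [-32.2, -6.0]] [[-20.8, -15.2], [-20.7, -111.7]]
channel far edge T [[-4.7, 16.2], [-5.7, -36.6]] [[-5.8, 20.5], [-5.9, -31.6]]
gauge holes [[0.5233 0.293  0.027 ]
 [0.4308 0.331  0.027 ]] [0.47702508 0.31200368 0.027     ] -22.333439747351346
gauge holes S [[0.4369 0.3282 0.027 ]
 [0.5219 0.2917 0.027 ]] [0.47939457 0.30998138 0.027     ] -23.246412377019627
handle top T [[0.47674    0.31090439 0.089     ]]
top
182 [50, 49, 241, 250, 252, 250, 150, 46, 44, 38, 223, 211, 200, 194, 193]
183 [59, 135, 171, 249, 236, 237, 235, 235, 237, 80, 104, 117, 124, 203, 204]
184 [56, 244, 161, 242, 226, 230, 228, 234, 245, 232, 83, 49, 73, 115, 215]
185 [69, 197, 239, 233, 226, 226, 228, 228, 239, 200, 97, 85, 66, 55, 94]
186 [159, 163, 241, 228, 225, 225, 226, 232, 246, 115, 94, 105, 92, 74, 51]
187 [189, 240, 233,
[... 1479 characters left out ...]
, 152, 152, 151, 153, 148, 115, 146]
156 [132, 142, 147, 148, 152, 154, 153, 151, 144, 114, 119]
157 [119, 131, 144, 147, 151, 153, 150, 149, 137, 105, 112]
158 [103, 121, 140, 149, 152, 153, 149, 140, 123, 109, 129]
159 [96, 103, 121, 137, 146, 147, 132, 115, 100, 103, 129]
160 [104, 101, 108, 119, 131, 126, 104, 92, 109, 148, 165]
[388.08435 130.24097] ((388.0538635253906, 130.53077697753906), (7.318049430847168, 12.527507781982422), 29.744882583618164)
[[ 0.62185831 -0.13880822  0.09      ]] [[ 0.07321759 -0.13105592]]
[332.73077 293.1077 ] ((333.0, 293.0), (16.0, 8.0), 90.0)
[[ 0.62268564 -0.13788038  0.09      ]] [[ 0.07399523 -0.13008604]]
knob tri [ 0.6222776  -0.13835184  0.09009286]
```

```bash
cat >> h.py <<'E'
from scipy.spatial.transform import Rotation as Ro
def delta(tgt,yaw_y_deg,verbose=True):
    """tgt TCP xyz, yaw of tool y axis (mod 180): print shift in CURRENT tool axes (mm) and turn about tool x (deg)"""
    from workcell import bot
    s=bot.observe();R=Ro.from_euler('xyz',s["tool_rot"]).as_matrix()
    d=R.T@(np.array(tgt)-s["position"])*1000
    cur=np.degrees(np.arctan2(R[1,1],R[0,1]))
    dw=(yaw_y_deg-cur+90)%180-90     # world ccw
    print("clock",round(float(s["clock"]),2),"pos",np.round(s["position"],4),"toolx",R[:,0].round(3),"tooly",R[:,1].round(2),"yawy",round(cur,1))
    print("shift",d.round(1),"turn(about tool x)",round(-dw*np.sign(-R[2,0]),1),"q7",s["qpos"][6].round(2),"F",np.round(s["force"],1),"M",np.round(s["moment"],2),"w",round(float(s["grip_width"]),4))
E
python3 - <<'E'
from h import *
delta([.5,-.25,.25],-22.5)
delta([.4775,.311,.16],-22.5)
print(frN([-.016,-.045]))
E
```

```text
clock 0.1 pos [ 0.2575 -0.5692  0.2308] toolx [-0.     0.001 -1.   ] tooly [ 0.41 -0.91 -0.  ] yawy -65.7
shift [ -19.  -190.9 -352.5] turn(about tool x) -43.2 q7 -0.11 F [-0.5  0.1 -0.2] M [ 0.03 -0.    0.01] w 0.0853
clock 0.1 pos [ 0.2575 -0.5692  0.2308] toolx [-0.     0.001 -1.   ] tooly [ 0.41 -0.91 -0.  ] yawy -65.7
shift [  71.5 -711.2 -563.3] turn(about tool x) -43.2 q7 -0.11 F [-0.5  0.1 -0.2] M [ 0.03 -0.    0.01] w 0.0853
[[ 0.53726681 -0.04820095]]
```

```bash
python3 -m pendant '[[-2,-24,-44,0],[-2,-24,-44,0],[-2,-24,-44,0],[-2,-24,-44,0],[-2,-24,-44,0],[-2,-24,-44,0],[-2,-24,-44,0],[-2,-24,-44,0]]' 1 60
python3 - <<'E'
from h import *
delta([.4775,.311,.16],-22.5)
E
```

```text
clock: 1.1
position: [0.4998, -0.248, 0.2472]
tool_rot: [-0.646, 1.57, 2.92]
force: [0.4, -0.7, 0.4]
grip_width: 0.0853
clock 1.1 pos [ 0.4998 -0.248   0.2472] toolx [-0.  0. -1.] tooly [ 0.41 -0.91 -0.  ] yawy -65.7
shift [  87.3 -518.6 -210. ] turn(about tool x) -43.2 q7 -0.85 F [ 0.4 -0.7  0.4] M [-0.02  0.03 -0.05] w 0.0853
```

```bash
python3 -m pendant '[[0,-52,-21,0],[0,-52,-21,0],[0,-52,-21,0],[0,-52,-21,0],[0,-52,-21,0],[0,-52,-21,0],[0,-52,-21,0],[0,-52,-21,0],[0,-52,-21,0],[0,-51,-21,0],[0,0,0,0]]'
python3 -m pendant '[[17,0,0,-10.7],[17,0,0,-10.7],[17,0,0,-10.7],[17,0,0,-10.7],[17,0,0,0],[0,0,0,0]]'
python3 - <<'E'
from h import *
delta([.4775,.311,.052],-22.5)
from workcell import grab_frame
for n in("scene","top"):
    f=grab_frame(n); np.savez(f"pics/{n}1.npz",**f)
a=cv2.resize(load("scene",1)["img"][80:220,300:460],None,fx=2.8,fy=2.8,interpolation=2)
b=cv2.resize(load("top",1)["img"][130:250,160:300],None,fx=2.5,fy=2.5,interpolation=2)
H=max(a.shape[0],b.shape[0]);c=np.zeros((H,a.shape[1]+b.shape[1],3),np.uint8);c[:a.shape[0],:a.shape[1]]=a;c[:b.shape[0],a.shape[1]:]=b
cv2.imwrite("pics/v1.png",c[...,::-1])
E
```

```text
clock: 2.48
position: [0.475, 0.3142, 0.2467]
tool_rot: [-1.237, 1.569, 2.335]
force: [-0.4, -0.7, -0.1]
grip_width: 0.0857
clock: 3.22
position: [0.4763, 0.3091, 0.1611]
tool_rot: [-0.521, 1.569, -2.496]
force: [0.5, 1.0, 0.0]
grip_width: 0.0856
clock 3.23 pos [0.4763 0.3091 0.1611] toolx [-0.002 -0.001 -1.   ] tooly [ 0.92 -0.39 -0.  ] yawy -23.1
shift [109.1   0.5  -2.4] turn(about tool x) -0.6 q7 -1.37 F [0.5 1.  0. ] M [ 0.   -0.01 -0.01] w 0.0856
```

View pics/v1.png

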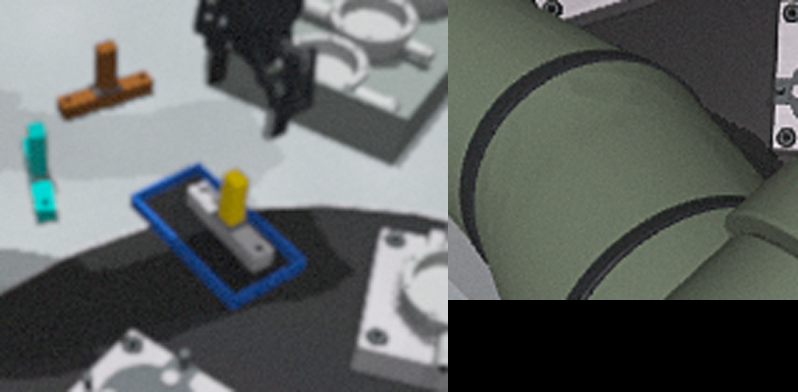

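The crop shows the fingers above the yellow handle, handle top at (234,178), open along the bar. Descending and gripping.

```bash
python3 -m pendant '[[28,0,-1,0],[28,0,-1,0],[28,0,0,0],[24,0,0,0],[0,0,0,0]]'
python3 -m pendant '[[0,0,0,0],[0,0,0,0],[0,0,0,0],[0,0,0,0],[0,0,0,0],[0,0,0,0]]' -1 60
python3 - <<'E'
from h import *
delta([.4775,.311,.052],-22.5)
E
```

```text
clock: 3.95
position: [0.477, 0.3116, 0.0538]
tool_rot: [-0.402, 1.569, -2.373]
force: [-0.4, -0.1, 0.9]
grip_width: 0.085
clock: 4.7
position: [0.4777, 0.3119, 0.055]
tool_rot: [2.39, 1.57, 0.42]
force: [-0.4, -1.7, 9.0]
grip_width: 0.0252
clock 4.7 pos [0.4777 0.3119 0.055 ] toolx [ 0.001  0.    -1.   ] tooly [ 0.92 -0.39  0.  ] yawy -22.9
shift [3.  0.1 0.9] turn(about tool x) -0.4 q7 -1.46 F [-0.4 -1.7  9. ] M [-0.19  0.36  0.02] w 0.0252
```

```bash
python3 -m pendant '[[-20,0,0,0],[-35,0,0,0],[-35,0,0,0],[-20,0,0,0],[0,0,0,0],[0,0,0,0]]'
python3 - <<'E'
from h import *
delta([.53727,-.0482,.16],87)
from workcell import grab_frame
for n in("scene","top"):
    f=grab_frame(n); np.savez(f"pics/{n}2.npz",**f)
cv2.imwrite("pics/v2.png",cv2.resize(load("scene",2)["img"][60:260,280:480],None,fx=3,fy=3,interpolation=2)[...,::-1])
E
```

```text
clock: 5.45
position: [0.477, 0.3114, 0.1638]
tool_rot: [-0.511, 1.57, -2.481]
force: [0.3, -0.0, -5.0]
grip_width: 0.0252
clock 5.45 pos [0.477  0.3114 0.1638] toolx [-0.001 -0.001 -1.   ] tooly [ 0.92 -0.39 -0.  ] yawy -22.9
shift [  4.  195.2 308. ] turn(about tool x) 70.1 q7 -1.37 F [ 0.3 -0.  -5. ] M [-0.02  0.07 -0.03] w 0.0252
```

View pics/v2.png

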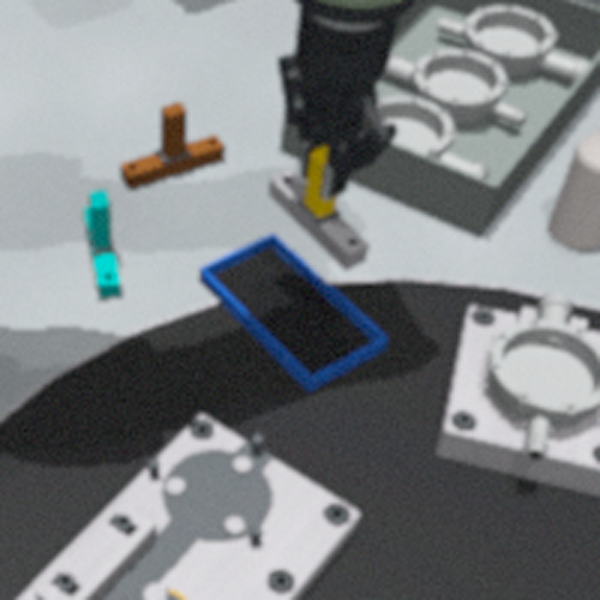

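```bash
python3 -m pendant '[[0,24,38,0],[0,24,38,0],[0,24,38,0],[0,24,38,0],[0,25,39,0],[0,25,39,0],[0,25,39,0],[0,25,39,0],[0,0,0,0]]'
python3 -m pendant '[[0,0,0,10],[0,0,0,10],[0,0,0,10],[0,0,0,10],[0,0,0,10],[0,0,0,10],[0,0,0,10],[0,0,0,0],[0,0,0,0]]'
python3 - <<'E'
from h import *
delta([.53727,-.0482,.079],87)
from workcell import grab_frame
for n in("scene","top"):
    f=grab_frame(n); np.savez(f"pics/{n}3.npz",**f)
cv2.imwrite("pics/v3.png",cv2.resize(load("scene",3)["img"][120:320,260:460],None,fx=3,fy=3,interpolation=2)[...,::-1])
cv2.imwrite("pics/v3t.png",load("top",3)["img"][...,::-1])
E
```

```text
clock: 6.68
position: [0.538, -0.052, 0.1633]
tool_rot: [-0.563, 1.569, -2.538]
force: [-1.4, 1.2, -4.7]
grip_width: 0.025
clock: 7.8
position: [0.5382, -0.0477, 0.164]
tool_rot: [-0.148, 1.57, 2.948]
force: [0.3, 0.2, -4.0]
grip_width: 0.0252
clock 7.8 pos [ 0.5382 -0.0477  0.164 ] toolx [-0.001  0.    -1.   ] tooly [-0.05 -1.   -0.  ] yawy -92.6
shift [85.   0.6  0.8] turn(about tool x) 0.4 q7 -1.73 F [ 0.3  0.2 -4. ] M [-0.01 -0.02 -0.05] w 0.0252
```

View pics/v3.png

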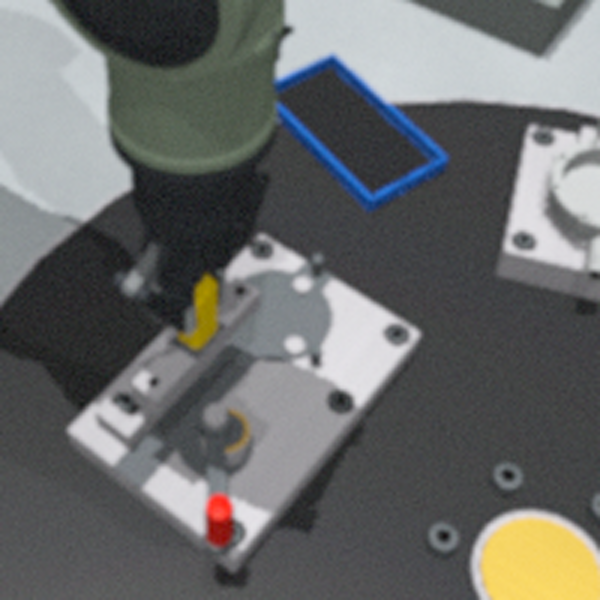

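View pics/v3t.png

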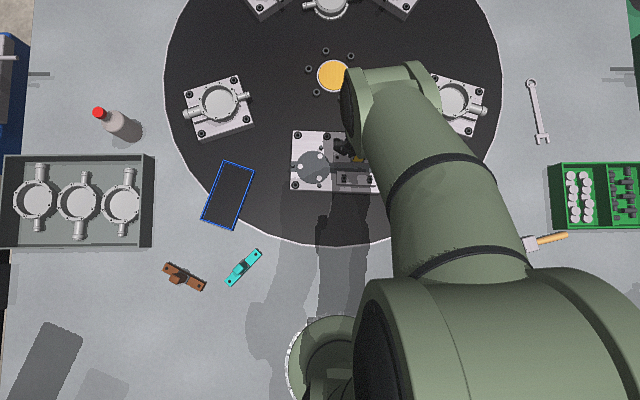

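```bash
python3 - <<'E'
from h import *
S=load("scene",3)
g=cv2.cvtColor(S["img"],cv2.COLOR_RGB2GRAY)
for l in cv2.createLineSegmentDetector().detect(g)[0].reshape(-1,4):
    x=(l[0]+l[2])/2;y=(l[1]+l[3])/2;le=np.hypot(l[2]-l[0],l[3]-l[1])
    if 295<x<350 and 205<y<275 and le>8:
        print(l.round(1),*[(toN(ray(S,[l[:2],l[2:]],z))*1000).round(1).tolist() for z in(.136,.114)])
m=cent(S,(20,120,60),(35,255,255),(300,200,350,245));p=np.argwhere(m)[:,::-1];print(p.min(0),p.max(0),p.mean(0))
E
```

```text
[302.3 257.  295.1 252.7] [[-11.5, -124.0], [-29.8, -126.0]] [[-20.5, -115.9], [-39.4, -118.0]]
[302.6 266.3 325.3 242.7] [[3.2, -139.8], [3.7, -67.9]] [[-5.4, -132.1], [-4.8, -57.9]]
[314.  229.  303.  240.5] [[-37.3, -56.7], [-36.6, -93.7]] [[-47.2, -46.3], [-46.5, -84.5]]
[303.1 269.5 291.  261.3] [[8.5, -144.3], [-22.8, -146.1]] [[0.1, -136.8], [-32.3, -138.7]]
[304.9 241.9 293.5 248.7] [[-31.2, -93.7], [-38.8, -121.3]] [[-40.9, -84.6], [-48.7, -113.1]]
[325.3 214.3 320.6 229. ] [[-43.2, -10.9], [-26.2, -47.6]] [[-53.3, 1.0], [-35.8, -37.0]]
[301.4 249.2 310.3 252.7] [[-25.1, -111.6], [-5.2, -106.2]] [[-34.6, -103.0], [-14.1, -97.5]]
[292.8 257.3 300.8 264.2] [[-26.3, -137.0], [-2.9, -138.4]] [[-35.8, -129.3], [-11.7, -130.7]]
[336.6 212.8 357.  208.7] [[-26.0, 8.1], [2.9, 46.2]] [[-35.6, 20.6], [-5.7, 60.0]]
[345.7 239.4 332.4 253.8] [[32.2, -34.3], [32.0, -79.0]] [[24.6, -23.2], [24.4, -69.4]]
[341.7 217.9 333.4 224.8] [[-8.5, 4.4], [-11.4, -21.4]] [[-17.5, 16.8], [-20.4, -9.9]]
[349.1 261.7 340.5 275.1] [[69.9, -71.9], [74.5, -106.4]] [[63.6, -62.0], [68.3, -97.7]]
[336.9 257.8 345.6 257.5] [[45.0, -80.6], [58.6, -68.8]] [[37.8, -71.0], [51.8, -58.8]]
[336.5 233.9 345.4 238.5] [[8.5, -35.9], [30.5, -32.9]] [[0.1, -24.8], [22.8, -21.7]]
[310.5 211.8 312.7 202.7] [[-73.5, -26.8], [-86.4, -4.0]] [[-84.6, -15.4], [-97.9, 8.1]]
[325.8 235.8 331.9 228.2] [[-6.5, -53.9], [-8.3, -30.5]] [[-15.3, -43.4], [-17.3, -19.2]]
[327.5 243.9 334.2 235.5] [[9.1, -67.2], [7.2, -42.0]] [[0.8, -57.1], [-1.2, -31.1]]
[336.4 227.7 344.7 218.4] [[-1.5, -23.4], [-2.5, 7.5]] [[-10.2, -11.9], [-11.2, 20.0]]
[319 211] [332 236] [327.46354167 223.54166667]
```

```bash
python3 - <<'E'
from h import *
S=load("scene",3)
cv2.imwrite("pics/v3b.png",cv2.resize(S["img"][205:275,290:360],None,fx=8,fy=8,interpolation=2)[...,::-1])
E
```

```text
(no output)
```

View pics/v3b.png

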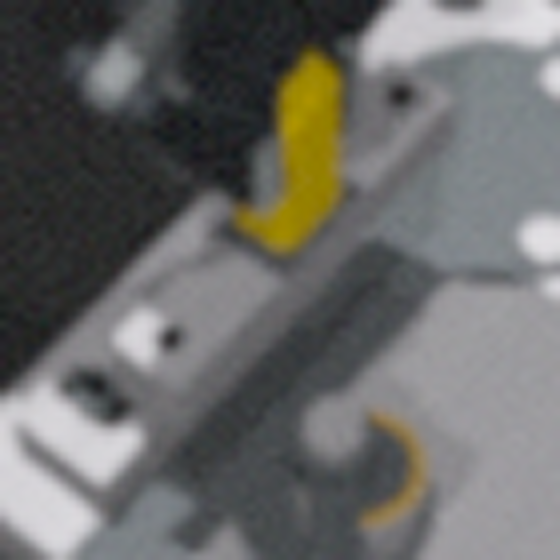

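```bash
python3 - <<'E'
from h import *
S=load("scene",3)
P=toN(ray(S,np.array([[400,93],[172,338]])/8+[290,205]-.5,.136))*1000;print(P,P.mean(0))
print(toN([.5382,-.0477])*1000)
E
```

```text
[[-15.27729392   5.12997803]
 [-13.38861427 -94.47920579]] [-14.3329541  -44.67461388]
[[-15.09430621 -44.45089335]]
```

```bash
python3 -m pendant '[[20,0,1,0.4],[20,0,0,0],[20,0,0,0],[10,0,0,0],[0,0,0,0],[0,0,0,0]]'
python3 -m pendant '[[5,0,0,0],[5,0,0,0],[0,0,0,0],[0,0,0,0]]'
python3 - <<'E'
from h import *
delta([.53727,-.0482,.079],87)
E
```

```text
clock: 8.65
position: [0.5377, -0.0481, 0.0949]
tool_rot: [-3.06, 1.57, 0.025]
force: [0.2, 0.4, -4.8]
grip_width: 0.0251
clock: 9.15
position: [0.5374, -0.0481, 0.0843]
tool_rot: [-1.09, 1.571, 1.995]
force: [-0.5, -0.3, -5.3]
grip_width: 0.0251
clock 9.15 pos [ 0.5374 -0.0481  0.0843] toolx [-0.  0. -1.] tooly [-0.06 -1.   -0.  ] yawy -93.3
shift [5.3 0.1 0.1] turn(about tool x) -0.3 q7 -1.77 F [-0.5 -0.3 -5.3] M [-0.01  0.    0.01] w 0.0251
```

```bash
python3 -m pendant '[[3,0,0,0],[2,0,0,0],[1,0,0,0],[0,0,0,0],[0,0,0,0]]'
python3 -m pendant '[[0.5,0,0,0],[0,0,0,0],[0,0,0,0]]'
```

```text
clock: 9.78
position: [0.5374, -0.0481, 0.079]
tool_rot: [2.869, 1.57, -0.33]
force: [-5.1, -0.9, 13.3]
grip_width: 0.0252
clock: 10.15
position: [0.5375, -0.0482, 0.079]
tool_rot: [2.911, 1.57, -0.288]
force: [-8.8, 1.4, 23.6]
grip_width: 0.0252
```

```bash
python3 -m pendant '[[-1,0,0,0],[0,0,0,0],[0,0,0,0],[0,0,0,0]]' 1
python3 -m pendant '[[-20,0,0,0],[-40,0,0,0],[-40,0,0,0],[0,0,0,0]]'
python3 - <<'E'
from h import *
delta([.62228,-.13835,.16],87-49.2)
from workcell import grab_frame
for n in("scene","top"):
    f=grab_frame(n); np.savez(f"pics/{n}4.npz",**f)
cv2.imwrite("pics/v4.png",cv2.resize(load("scene",4)["img"][170:320,260:410],None,fx=4,fy=4,interpolation=2)[...,::-1])
E
```

```text
clock: 10.65
position: [0.5373, -0.0481, 0.0787]
tool_rot: [-0.25, 1.571, 2.835]
force: [0.2, -0.0, -0.7]
grip_width: 0.0852
clock: 11.15
position: [0.5387, -0.0482, 0.1814]
tool_rot: [-3.117, 1.566, -0.032]
force: [0.7, 0.3, -0.4]
grip_width: 0.0857
clock 11.15 pos [ 0.5387 -0.0482  0.1814] toolx [ 0.005 -0.    -1.   ] tooly [-0.06 -1.   -0.  ] yawy -93.3
shift [ 21.7  85.3 -88.5] turn(about tool x) 48.9 q7 -1.73 F [ 0.7  0.3 -0.4] M [ 0.09 -0.    0.02] w 0.0857
```

View pics/v4.png

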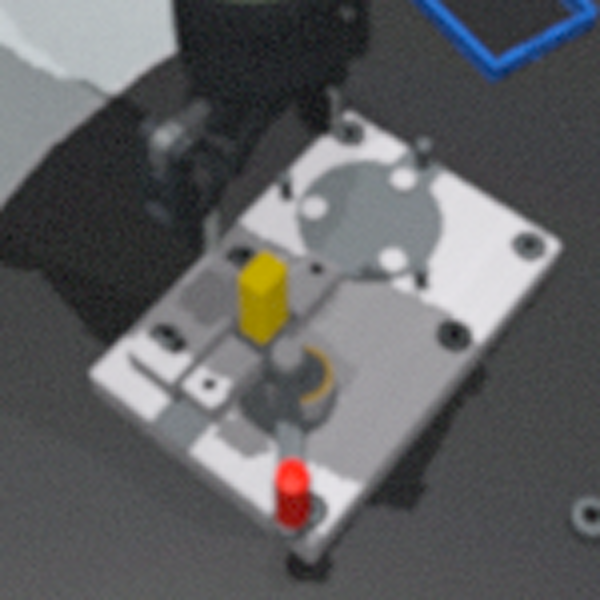

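```bash
python3 -m pendant '[[0,28,-29,0],[0,28,-30,0],[0,29,-29,0],[0,0,0,9],[0,0,0,9],[0,0,0,9],[0,0,0,0]]' 0
python3 - <<'E'
from h import *
delta([.62228,-.13835,.073],60)
from workcell import grab_frame
f=grab_frame("scene"); np.savez(f"pics/scene5.npz",**f)
cv2.imwrite("pics/v5.png",cv2.resize(f["img"][170:320,260:410],None,fx=4,fy=4,interpolation=2)[...,::-1])
E
```

```text
clock: 12.12
position: [0.6199, -0.1377, 0.1774]
tool_rot: [0.585, 1.569, -3.083]
force: [0.4, -0.2, 0.1]
grip_width: 0.0428
clock 12.12 pos [ 0.6199 -0.1377  0.1774] toolx [-0.002 -0.    -1.   ] tooly [-0.5  -0.86  0.  ] yawy -120.2
shift [104.4  -0.8  -2.6] turn(about tool x) -0.2 q7 -1.98 F [ 0.4 -0.2  0.1] M [-0.01  0.05 -0.02] w 0.0428
```

View pics/v5.png

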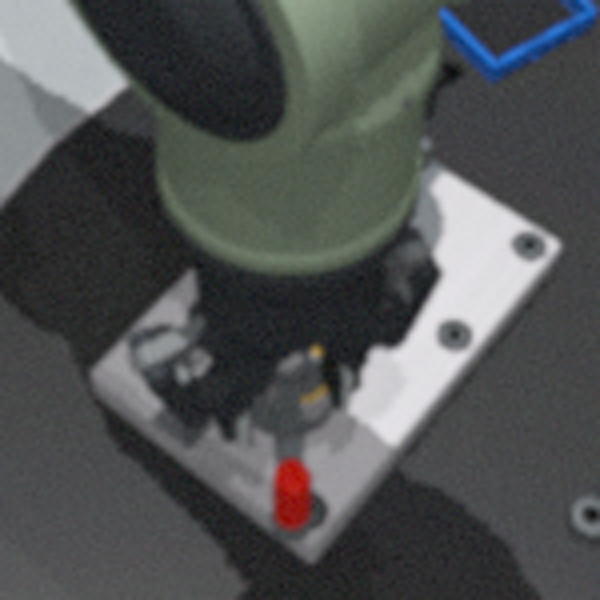

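```bash
python3 -m pendant '[[20,0,-2,0],[20,0,0,0],[20,0,0,0],[20,0,0,0],[20,0,0,0],[4,0,0,0],[0,0,0,0]]'
python3 - <<'E'
from h import *
delta([.62228,-.13835,.073],60)
from workcell import grab_frame
f=grab_frame("scene"); np.savez(f"pics/scene6.npz",**f)
cv2.imwrite("pics/v6.png",cv2.resize(f["img"][170:320,260:410],None,fx=4,fy=4,interpolation=2)[...,::-1])
# arc plan
piv=frN([[.0148,-.0625]])[0]
for a in range(-49,31,6):
    r=np.radians(a-3);print(a,(piv+.09*np.array([np.cos(r),np.sin(r)])).round(4))
E
```

```text
clock: 13.05
position: [0.6222, -0.139, 0.0748]
tool_rot: [0.737, 1.571, -2.932]
force: [0.4, -0.7, -0.3]
grip_width: 0.0427
clock 13.05 pos [ 0.6222 -0.139   0.0748] toolx [-0. -0. -1.] tooly [-0.5  -0.86  0.  ] yawy -120.3
shift [ 1.8 -0.6  0.2] turn(about tool x) -0.3 q7 -1.99 F [ 0.4 -0.7 -0.3] M [ 0.   -0.01 -0.01] w 0.0427
-49 [ 0.6225 -0.1382]
-43 [ 0.6296 -0.132 ]
-37 [ 0.6361 -0.1251]
-31 [ 0.6417 -0.1176]
-25 [ 0.6466 -0.1095]
-19 [ 0.6506 -0.101 ]
-13 [ 0.6536 -0.0921]
-7 [ 0.6557 -0.0829]
-1 [ 0.6569 -0.0736]
5 [ 0.6571 -0.0641]
11 [ 0.6562 -0.0548]
17 [ 0.6544 -0.0455]
23 [ 0.6517 -0.0365]
29 [ 0.648  -0.0278]
```

View pics/v6.png

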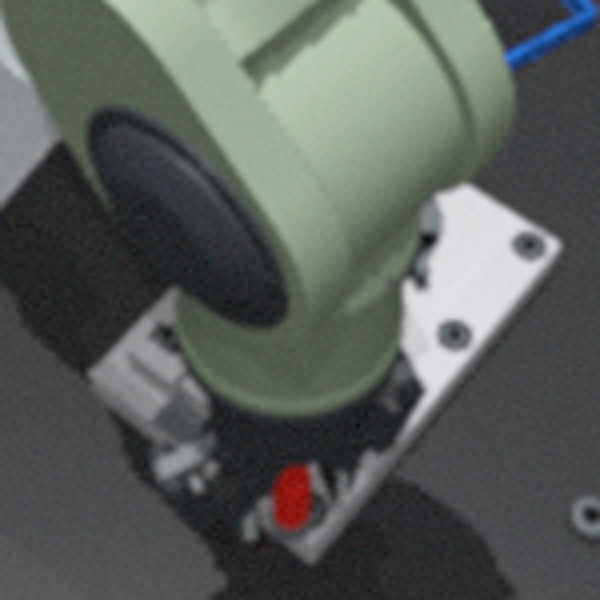

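```bash
python3 -m pendant '[[0,-8.9,-3,-4.3],[0,-9,-2.8,-4.3],[0,-9,-2.5,-4.3],[0,-9.1,-2.3,-4.3],[0,-9.2,-2,-4.3],[0,-9.2,-1.7,-4.3],[0,0,0,0]]'
python3 -m pendant '[[0,-9.3,-1.4,-4.3],[0,-9.3,-1.2,-4.3],[0,-9.4,-0.9,-4.3],[0,0,0,0]]'
python3 - <<'E'
from h import *
piv=frN([[.0148,-.0625]])[0]
delta([.656,-.0829,.073],100)
from workcell import grab_frame,bot
d=bot.observe()["position"][:2]-piv;print("tcp polar",np.hypot(*d),np.degrees(np.arctan2(d[1],d[0]))+3)
for n in("scene","top"):
    f=grab_frame(n); np.savez(f"pics/{n}7.npz",**f)
cv2.imwrite("pics/v7.png",cv2.resize(load("scene",7)["img"][170:320,260:410],None,fx=4,fy=4,interpolation=2)[...,::-1])
E
```

```text
clock: 13.98
position: [0.654, -0.0929, 0.0757]
tool_rot: [-3.022, 1.569, 0.042]
force: [-0.9, -0.1, -0.5]
grip_width: 0.0423
clock: 14.48
position: [0.657, -0.0651, 0.0753]
tool_rot: [-2.891, 1.57, 0.396]
force: [-0.6, -0.5, 0.2]
grip_width: 0.043
clock 14.47 pos [ 0.657  -0.0651  0.0753] toolx [ 0.001  0.    -1.   ] tooly [ 0.15 -0.99 -0.  ] yawy -81.6
shift [ 2.3 17.5  3.6] turn(about tool x) -1.6 q7 -1.56 F [-0.6 -0.5  0.2] M [ 0.02 -0.04  0.  ] w 0.043
tcp polar 0.08990482307279375 4.396288146555819
```

View pics/v7.png

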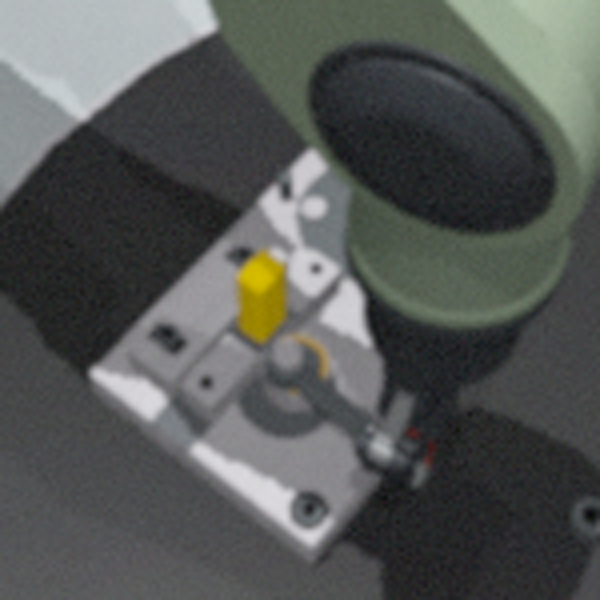

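```bash
python3 -m pendant '[[0,-9.4,-0.6,-5],[0,-9.4,-0.5,-5]]' | grep -E 'pos|force'
python3 -m pendant '[[0,-4.7,-0.2,-2.5]]'| grep -E 'clock|pos|force'
python3 -m pendant '[[0,-4.7,-0.2,-2.5]]'| grep -E 'clock|pos|force'
python3 -m pendant '[[0,0,0,0]]'| grep -E 'clock|pos|force'
python3 - <<'E'
from h import *
piv=frN([[.0148,-.0625]])[0]
delta([.6517,-.0365,.073],-66)
from workcell import grab_frame,bot
d=bot.observe()["position"][:2]-piv;print("tcp polar",np.hypot(*d),np.degrees(np.arctan2(d[1],d[0]))+3)
f=grab_frame("scene"); np.savez(f"pics/scene8.npz",**f)
cv2.imwrite("pics/v8.png",cv2.resize(f["img"][200:310,280:390],None,fx=5,fy=5,interpolation=2)[...,::-1])
E
```

```text
position: [0.6547, -0.0475, 0.075]
force: [3.9, -3.4, -0.8]
clock: 14.95
position: [0.6533, -0.0424, 0.075]
force: [3.8, -2.3, -0.6]
clock: 15.08
position: [0.6517, -0.0381, 0.075]
force: [3.3, -2.8, 1.2]
clock: 15.2
position: [0.6513, -0.0374, 0.0748]
force: [-0.3, 0.2, 0.5]
clock 15.2 pos [ 0.6513 -0.0374  0.0748] toolx [-0.001  0.    -1.   ] tooly [ 0.4  -0.92 -0.  ] yawy -66.6
shift [ 1.8 -0.7 -0.8] turn(about tool x) -0.6 q7 -1.39 F [-0.3  0.2  0.5] M [ 0.03  0.   -0.04] w 0.0426
tcp polar 0.08930115370383604 22.52020397601033
```

View pics/v8.png

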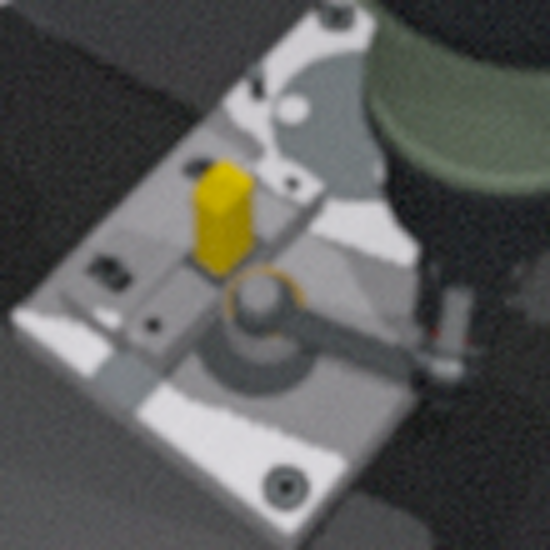

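```bash
for i in 1; do python3 -m pendant '[[0,-4,0,-1.5]]'| grep -E 'clock|pos|force'; done
python3 -m pendant '[[0,-3,0,-2]]'| grep -E 'clock|pos|force'
python3 -m pendant '[[0,-3,0,-2]]'| grep -E 'clock|pos|force'
python3 -m pendant '[[0,-3,0,-2]]'| grep -E 'clock|pos|force'
python3 - <<'E'
from h import *
piv=frN([[.0148,-.0625]])[0]
delta([.6517,-.0365,.073],-66)
from workcell import grab_frame,bot
d=bot.observe()["position"][:2]-piv;print("tcp polar",np.hypot(*d),np.degrees(np.arctan2(d[1],d[0]))+3)
E
```

```text
clock: 15.38
position: [0.65, -0.0344, 0.0747]
force: [3.1, -2.5, -1.6]
clock: 15.5
position: [0.6486, -0.0311, 0.0747]
force: [2.0, -2.7, -0.2]
clock: 15.62
position: [0.6473, -0.0284, 0.0748]
force: [2.2, -1.9, -0.6]
clock: 15.75
position: [0.6459, -0.0257, 0.0748]
force: [4.1, -1.8, -1.8]
clock 15.75 pos [ 0.6459 -0.0257  0.0748] toolx [ 0.  0. -1.] tooly [ 0.52 -0.86  0.  ] yawy -58.9
shift [ 1.8 12.3  0.6] turn(about tool x) 7.1 q7 -1.3 F [ 4.1 -1.8 -1.8] M [-0.3  -0.73  0.03] w 0.0427
tcp polar 0.0890538508077526 30.831948297997233
```

```bash
for i in 1; do python3 -m pendant '[[0,-2,0,-1.3]]'| grep -E 'clock|pos|force'; done
python3 -m pendant '[[0,-2,0,-1.3]]'| grep -E 'clock|pos|force'
python3 -m pendant '[[0,-2,0,-1.3]]'| grep -E 'clock|pos|force'
python3 - <<'E'
from h import *
piv=frN([[.0148,-.0625]])[0]
delta([.6517,-.0365,.073],-66)
from workcell import grab_frame,bot
d=bot.observe()["position"][:2]-piv;print("tcp polar",np.hypot(*d),np.degrees(np.arctan2(d[1],d[0]))+3)
f=grab_frame("scene"); np.savez(f"pics/scene9.npz",**f)
cv2.imwrite("pics/v9.png",cv2.resize(f["img"][200:310,280:390],None,fx=5,fy=5,interpolation=2)[...,::-1])
E
```

```text
clock: 15.88
position: [0.6448, -0.024, 0.0748]
force: [3.6, -1.3, -0.6]
clock: 16.0
position: [0.6439, -0.0224, 0.0749]
force: [4.7, -2.0, -1.1]
clock: 16.12
position: [0.6428, -0.0208, 0.0749]
force: [4.8, -1.7, -1.8]
clock 16.12 pos [ 0.6428 -0.0208  0.0749] toolx [ 0. -0. -1.] tooly [ 0.57 -0.82  0.  ] yawy -55.1
shift [ 1.9 18.   1.7] turn(about tool x) 10.9 q7 -1.26 F [ 4.8 -1.7 -1.8] M [-0.35 -1.09  0.01] w 0.0426
tcp polar 0.08882893600923952 34.56240072744579
```

View pics/v9.png

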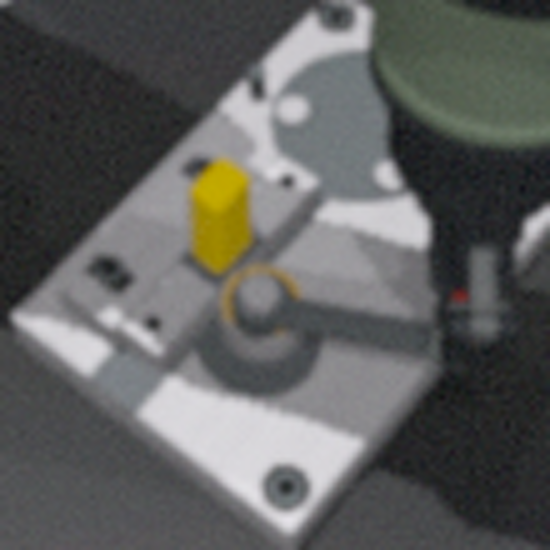

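```bash
for i in 1; do python3 -m pendant '[[0,-2,0,-1.3]]'| grep -E 'clock|pos|force'; done
python3 -m pendant '[[0,-2,0,-1.3]]'| grep -E 'clock|pos|force'
python3 -m pendant '[[0,-2,0,-1.3]]'| grep -E 'clock|pos|force'
python3 - <<'E'
from h import *
piv=frN([[.0148,-.0625]])[0]
delta([.6517,-.0365,.073],-66)
from workcell import grab_frame,bot
d=bot.observe()["position"][:2]-piv;print("tcp polar",np.hypot(*d),np.degrees(np.arctan2(d[1],d[0]))+3)
E
```

```text
clock: 16.3
position: [0.6418, -0.0194, 0.0749]
force: [7.2, -3.2, -2.1]
clock: 16.42
position: [0.6408, -0.0178, 0.0749]
force: [7.6, -2.7, -2.9]
clock: 16.55
position: [0.6398, -0.0162, 0.0749]
force: [9.7, -3.0, -3.9]
clock 16.55 pos [ 0.6398 -0.0162  0.0749] toolx [ 0.001 -0.    -1.   ] tooly [ 0.63 -0.78  0.  ] yawy -51.2
shift [ 1.9 23.3  3.4] turn(about tool x) 14.8 q7 -1.21 F [ 9.7 -3.  -3.9] M [-0.57 -1.73  0.1 ] w 0.0428
tcp polar 0.08879254507195354 38.10299281197501
```

```bash
python3 -m pendant '[[0,3,0.6,0],[0,7,1.4,0],[0,7,1.4,0]]'| grep -E 'clock|pos|force'
python3 -m pendant '[[0,2,0.4,0]]'| grep -E 'clock|pos|force'
python3 -m pendant '[[0,2,0.4,0]]'| grep -E 'clock|pos|force'
python3 - <<'E'
from h import *
piv=frN([[.0148,-.0625]])[0]
delta([.6517,-.0365,.073],-66)
from workcell import grab_frame,bot
d=bot.observe()["position"][:2]-piv;print("tcp polar",np.hypot(*d),np.degrees(np.arctan2(d[1],d[0]))+3)
f=grab_frame("scene"); np.savez(f"pics/scene10.npz",**f)
cv2.imwrite("pics/v10.png",cv2.resize(f["img"][200:310,280:390],None,fx=5,fy=5,interpolation=2)[...,::-1])
E
```

```text
clock: 16.92
position: [0.6471, -0.0319, 0.0747]
force: [0.4, 0.4, -0.2]
clock: 17.05
position: [0.6481, -0.034, 0.0746]
force: [0.4, -0.1, 0.2]
clock: 17.18
position: [0.649, -0.0351, 0.0747]
force: [-0.2, -0.6, -0.5]
clock 17.18 pos [ 0.649  -0.0351  0.0747] toolx [-0.  0. -1.] tooly [ 0.63 -0.78 -0.  ] yawy -51.3
shift [ 1.7  2.8 -1.3] turn(about tool x) 14.7 q7 -1.18 F [-0.2 -0.6 -0.5] M [ 0.05 -0.   -0.01] w 0.043
tcp polar 0.08795563236754732 24.479489603342984
```

View pics/v10.png

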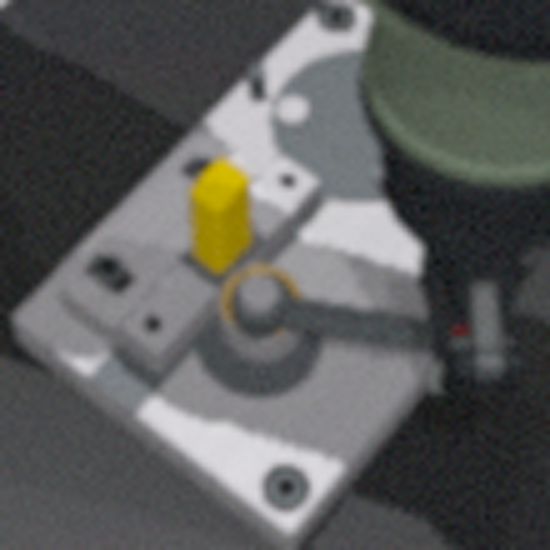

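```bash
for i in 1; do python3 -m pendant '[[0,1.5,0,0]]'| grep -E 'clock|pos|force'; done
python3 -m pendant '[[0,1.5,0,0]]'| grep -E 'clock|pos|force'
python3 -m pendant '[[0,1.5,0,0]]'| grep -E 'clock|pos|force'
python3 - <<'E'
from h import *
piv=frN([[.0148,-.0625]])[0]
from workcell import grab_frame,bot
d=bot.observe()["position"][:2]-piv;print("tcp polar",np.hypot(*d),np.degrees(np.arctan2(d[1],d[0]))+3)
E
```

```text
clock: 17.35
position: [0.6499, -0.036, 0.0748]
force: [0.9, 0.5, -1.2]
clock: 17.48
position: [0.6509, -0.0373, 0.0748]
force: [-0.3, 0.6, -0.2]
clock: 17.6
position: [0.6519, -0.0385, 0.0748]
force: [0.5, 1.0, -0.0]
tcp polar 0.08955364897874138 21.748865424641796
```

```bash
for i in 1; do python3 -m pendant '[[0,1.2,0.3,0]]'| grep -E 'clock|pos|force'; done
python3 -m pendant '[[0,1.2,0.3,0]]'| grep -E 'clock|pos|force'
python3 -m pendant '[[0,1.2,0.3,0]]'| grep -E 'clock|pos|force'
python3 - <<'E'
from h import *
piv=frN([[.0148,-.0625]])[0]
from workcell import grab_frame,bot
d=bot.observe()["position"][:2]-piv;print("tcp polar",np.hypot(*d),np.degrees(np.arctan2(d[1],d[0]))+3)
E
```

```text
clock: 17.73
position: [0.6524, -0.0397, 0.0748]
force: [0.3, -0.1, 0.9]
clock: 17.85
position: [0.6529, -0.0407, 0.0748]
force: [-0.1, 0.5, -0.4]
clock: 17.98
position: [0.6534, -0.0418, 0.0748]
force: [0.3, 1.0, 0.1]
tcp polar 0.0900067591865672 19.447974267502957
```

```bash
for i in 1; do python3 -m pendant '[[0,1.2,0.3,0]]'| grep -E 'clock|pos|force'; done
python3 -m pendant '[[0,1.2,0.3,0]]'| grep -E 'clock|pos|force'
python3 - <<'E'
from h import *
from workcell import grab_frame,bot
f=grab_frame("scene"); np.savez(f"pics/scene11.npz",**f)
a=load("scene",10)["img"];b=f["img"]
cv2.imwrite("pics/v11.png",np.hstack([cv2.resize(x[220:290,320:390],None,fx=5.5,fy=5.5,interpolation=2) for x in(a,b)])[...,::-1])
E
```

```text
clock: 18.1
position: [0.6539, -0.0429, 0.0748]
force: [-0.5, 1.5, -0.0]
clock: 18.23
position: [0.6545, -0.0439, 0.0748]
force: [0.6, 3.5, 0.1]
```

View pics/v11.png

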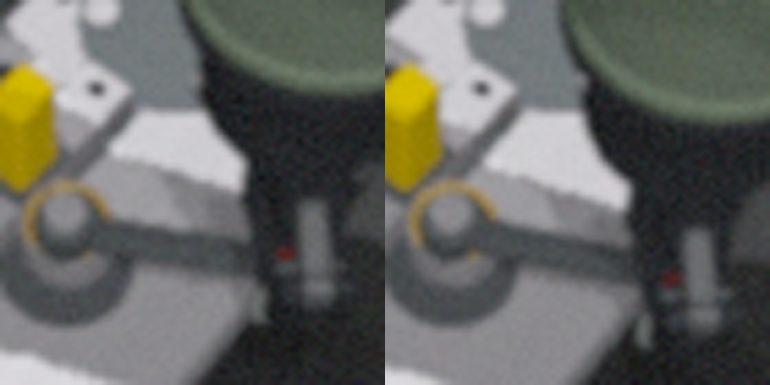

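```bash
python3 - <<'E'
from h import *
for k in(0,7,8,9,10,11):
    S=load("scene",k);g=cv2.cvtColor(S["img"],cv2.COLOR_RGB2GRAY)
    for l in cv2.createLineSegmentDetector().detect(g)[0].reshape(-1,4):
        x=(l[0]+l[2])/2;y=(l[1]+l[3])/2;le=np.hypot(l[2]-l[0],l[3]-l[1])
        if 325<x<375 and 245<y<300 and le>10:
            P=toN(ray(S,[l[:2],l[2:]],.063))*1000
            if P[0,0]>P[1,0]:P=P[::-1]
            d=P[1]-P[0];a=np.degrees(np.arctan2(d[1],d[0]))
            # distance of line from pivot
            n=np.array([-d[1],d[0]])/np.linalg.norm(d);o=n@(P[0]-[14.8,-62.5])
            if abs(o)<14: print(k,l.round(1),"ang",a.round(1),"off",o.round(1),"len",np.linalg.norm(d).round(0))
E
```

```text
0 [328.2 300.6 328.3 280.6] ang -51.2 off -5.7 len 45.0
0 [336.  279.2 337.  289.6] ang -46.4 off 7.2 len 24.0
0 [345.5 239.2 332.3 253.6] ang 89.9 off 8.6 len 50.0
7 [345.9 240.8 336.  251. ] ang 88.4 off 6.9 len 36.0
7 [341.9 264.2 350.1 273.6] ang -13.4 off 13.7 len 29.0
8 [345.3 240.2 334.5 252. ] ang 89.8 off 7.3 len 41.0
8 [339.7 260.  357.4 268.1] ang 11.8 off 10.0 len 44.0
8 [359.4 276.8 345.  271.1] ang 15.4 off -11.8 len 34.0
9 [345.3 238.9 334.5 252. ] ang -87.0 off -6.0 len 44.0
9 [338.5 259.  360.8 263.3] ang 26.7 off 7.2 len 51.0
9 [364.4 271.8 345.4 268.1] ang 27.1 off -12.2 len 43.0
10 [345.5 239.1 334.3 251.8] ang -89.0 off -7.6 len 43.0
10 [336.8 258.6 363.3 263.1] ang 28.4 off 6.9 len 61.0
10 [363.1 270.6 345.5 268. ] ang 30.2 off -13.8 len 40.0
11 [345.5 239.2 333.1 253.1] ang -89.3 off -7.7 len 48.0
11 [349.4 260.6 362.2 264.4] ang 20.8 off 12.6 len 30.0
```

```bash
python3 -m pendant '[[0,-5,0,0],[0,-5,0,0],[-10,0,0,0],[-40,0,0,0],[-40,0,0,0],[-15,0,0,0],[0,0,0,0]]'
python3 - <<'E'
from h import *
delta(list(frN([-.0205,-.045])[0])+[.18],87)
from workcell import grab_frame
f=grab_frame("scene"); np.savez(f"pics/scene12.npz",**f)
cv2.imwrite("pics/v12.png",cv2.resize(f["img"][190:310,270:390],None,fx=5,fy=5,interpolation=2)[...,::-1])
E
```

```text
clock: 19.15
position: [0.6486, -0.0365, 0.1808]
tool_rot: [2.336, 1.569, -0.13]
force: [0.4, 0.2, -0.2]
grip_width: 0.0427
clock 19.15 pos [ 0.6486 -0.0365  0.1808] toolx [ 0.002 -0.    -1.   ] tooly [ 0.63 -0.78  0.  ] yawy -51.3
shift [  0.6 -63.5  97.5] turn(about tool x) 41.7 q7 -1.13 F [ 0.4  0.2 -0.2] M [-0.    0.04 -0.04] w 0.0427
```

View pics/v12.png

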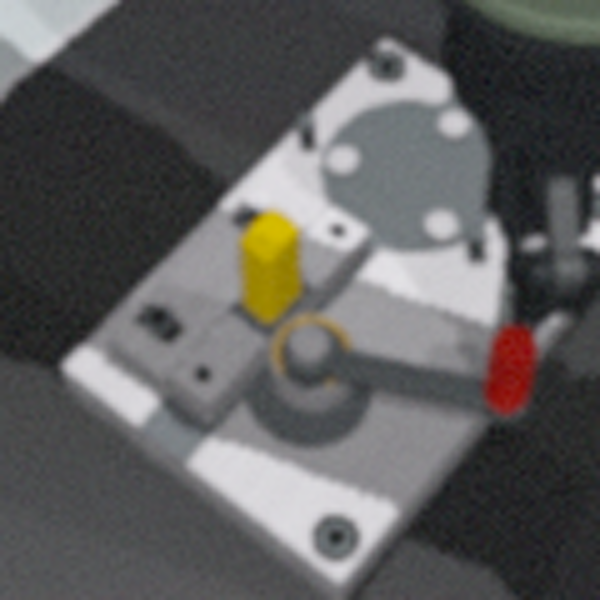

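```bash
python3 - <<'E'
from h import *
S=load("scene",12)
m=cent(S,(0,120,60),(8,255,255),(350,240,390,290))|cent(S,(172,120,60),(180,255,255),(350,240,390,290))
p=np.argwhere(m)[:,::-1];print(p.mean(0),len(p))
P=toN(ray(S,p.mean(0),.09))[0];d=P-[.0148,-.0625];print("knob",P,np.hypot(*d),np.degrees(np.arctan2(d[1],d[0])))
P=toN(ray(S,np.array([[338,231],[203,373]])/5+[270,190]-.5,.05))*1000;print(P,P.mean(0))
# bar width edges vs jaw/roller
g=cv2.cvtColor(S["img"],cv2.COLOR_RGB2GRAY)
for l in cv2.createLineSegmentDetector().detect(g)[0].reshape(-1,4):
    x=(l[0]+l[2])/2;y=(l[1]+l[3])/2;le=np.hypot(l[2]-l[0],l[3]-l[1])
    if 290<x<350 and 225<y<275 and le>8: print(l.round(1),*[(toN(ray(S,[l[:2],l[2:]],z))*1000).round(1).tolist() for z in(.05,.028)])
m=cent(S,(20,120,170),(35,255,255),(300,225,340,260));p=np.argwhere(m)[:,::-1];print("handle top",p.mean(0),toN(ray(S,p.mean(0),.112))*1000,len(p))
E
```

```text
[371.7862069  263.46896552] 145
knob [ 0.09729929 -0.02358713] 0.09121592133761575 25.252093042285424
[[-20.00334296   4.41939238]
 [-20.73673142 -94.74836869]] [-20.37003719 -45.16448815]
[346.4 196.4 280.7 263.2] [[-76.2, 115.0], [-74.9, -135.8]] [[-86.1, 129.2], [-84.8, -129.0]]
[316.8 229.6 326.9 231.9] [[-69.5, -13.3], [-46.2, -2.7]] [[-79.2, -2.8], [-55.3, 8.1]]
[345.2 238.8 333.5 253.4] [[0.6, 9.9], [3.5, -39.1]] [[-7.0, 21.0], [-4.1, -29.4]]
[333.8 246.3 342.7 236.5] [[-7.7, -23.8], [-8.1, 11.2]] [[-15.7, -13.7], [-16.0, 22.4]]
[299.9 267.9 288.6 260. ] [[-32.5, -116.8], [-66.4, -118.4]] [[-41.1, -109.4], [-76.0, -111.0]]
[344.1 234.8 327.9 225.9] [[-8.3, 17.1], [-55.1, 12.4]] [[-16.2, 28.5], [-64.4, 23.6]]
[335.5 253.2 340.3 259.6] [[6.9, -35.7], [26.0, -41.8]] [[-0.6, -25.9], [19.1, -32.2]]
[344.8 267.1 339.2 278. ] [[45.7, -50.4], [52.4, -79.8]] [[39.3, -41.1], [46.2, -71.2]]
[323.7 276.3 317.7 269.7] [[22.8, -98.4], [2.0, -94.5]] [[15.8, -90.4], [-5.6, -86.4]]
[321.9 256.8 315.  252.2] [[-11.7, -63.1], [-32.2, -64.0]] [[-19.8, -54.1], [-40.8, -55.1]]
[311.4 271.4 322.  259.5] [[-6.4, -106.9], [-7.1, -68.3]] [[-14.3, -99.1], [-15.0, -59.5]]
[322.3 261.  326.6 270.7] [[-4.1, -70.9], [19.3, -83.7]] [[-11.9, -62.1], [12.2, -75.3]]
[303.7 264.9 310.2 273.5] [[-30.8, -105.5], [-5.2, -112.4]] [[-39.4, -97.7], [-13.1, -104.9]]
[292.8 257.3 300.8 264.1] [[-63.6, -107.0], [-37.2, -108.3]] [[-73.2, -99.3], [-46.0, -100.6]]
handle top [323.4109589 236.8630137] [[-18.41011129 -48.04950921]] 73
```

```bash
python3 -m pendant '[[0,-21,33,0],[0,-21,32,0],[0,-21,32,0],[0,0,0,10.4],[0,0,0,10.4],[0,0,0,10.4],[0,0,0,10.4],[0,0,0,0],[0,0,0,0]]' 1
python3 - <<'E'
from h import *
delta(list(frN([-.0204,-.045])[0])+[.08],87)
E
```

```text
clock: 20.32
position: [0.5328, -0.0478, 0.1792]
tool_rot: [0.012, 1.57, 3.108]
force: [0.1, 0.2, 0.2]
grip_width: 0.0855
clock 20.32 pos [ 0.5328 -0.0478  0.1792] toolx [-0.001  0.    -1.   ] tooly [-0.05 -1.    0.  ] yawy -92.6
shift [99.2  0.2 -0.2] turn(about tool x) 0.4 q7 -1.75 F [0.1 0.2 0.2] M [-0.01  0.01 -0.05] w 0.0855
```

```bash
python3 -m pendant '[[25,0,0,0.4],[25,0,0,0],[25,0,0,0],[18,0,0,0],[5,0,0,0],[0,0,0,0]]'
python3 -m pendant '[[0,0,0,0],[0,0,0,0],[0,0,0,0],[0,0,0,0],[0,0,0,0]]' -1 50
python3 - <<'E'
from h import *
delta(list(frN([-.0204,-.045])[0])+[.08],87)
print(frN([[-.0204,0.0],[-.0204,.02]]))
E
```

```text
clock: 21.08
position: [0.533, -0.048, 0.0818]
tool_rot: [-0.445, 1.57, 2.64]
force: [0.4, 0.2, 0.9]
grip_width: 0.0853
clock: 21.7
position: [0.5332, -0.0479, 0.0822]
tool_rot: [3.049, 1.57, -0.149]
force: [-1.6, 0.3, 6.6]
grip_width: 0.0255
clock 21.7 pos [ 0.5332 -0.0479  0.0822] toolx [ 0. -0. -1.] tooly [-0.06 -1.    0.  ] yawy -93.2
shift [2.2 0.1 0.3] turn(about tool x) -0.2 q7 -1.81 F [-1.6  0.3  6.6] M [0.04 0.33 0.17] w 0.0255
[[ 0.53522796 -0.00303235]
 [ 0.53627468  0.01694024]]
```

```bash
python3 -m pendant '[[-0.6,0,0,0],[0,-4,0,0],[0,-5,0,0],[0,-5,0,0]]'
python3 -m pendant '[[0,-6,0,0],[0,-6,0,0],[0,-6,0,0]]'
python3 - <<'E'
from h import *
from workcell import bot
s=bot.observe();print(toN(s["position"])*1000,s["force"],s["moment"])
E
```

```text
clock: 22.2
position: [0.5339, -0.0335, 0.0823]
tool_rot: [-0.455, 1.571, 2.63]
force: [2.2, -1.4, -4.1]
grip_width: 0.0252
clock: 22.58
position: [0.5349, -0.0154, 0.0824]
tool_rot: [-0.491, 1.571, 2.594]
force: [1.6, -1.5, -4.0]
grip_width: 0.0252
[[-20.09347535 -12.40106751]] [ 1.63373546 -1.48324077 -3.99189828] [-0.45116186 -0.26575608  0.07853645]
```

```bash
python3 -m pendant '[[0,-6,0,0],[0,-6,0,0],[0,-6,0,0],[0,0,0,0]]'
python3 -m pendant '[[0,-8,0,0],[0,-8,0,0],[0,0,0,0],[0,0,0,0]]'
python3 - <<'E'
from h import *
from workcell import bot,grab_frame
s=bot.observe();print(toN(s["position"])*1000,s["force"],s["moment"])
f=grab_frame("scene"); np.savez(f"pics/scene13.npz",**f)
cv2.imwrite("pics/v13.png",cv2.resize(f["img"][180:300,270:390],None,fx=5,fy=5,interpolation=2)[...,::-1])
E
```

```text
clock: 23.08
position: [0.5359, 0.0028, 0.0824]
tool_rot: [-1.169, 1.57, 1.916]
force: [-0.2, 0.5, -4.0]
grip_width: 0.0253
clock: 23.58
position: [0.5367, 0.0179, 0.0824]
tool_rot: [0.676, 1.571, -2.522]
force: [-0.2, -0.3, -5.0]
grip_width: 0.0253
[[-19.98485226  20.98122676]] [-0.17544309 -0.34527594 -4.96011798] [0.03372904 0.05007113 0.01294839]
```

View pics/v13.png

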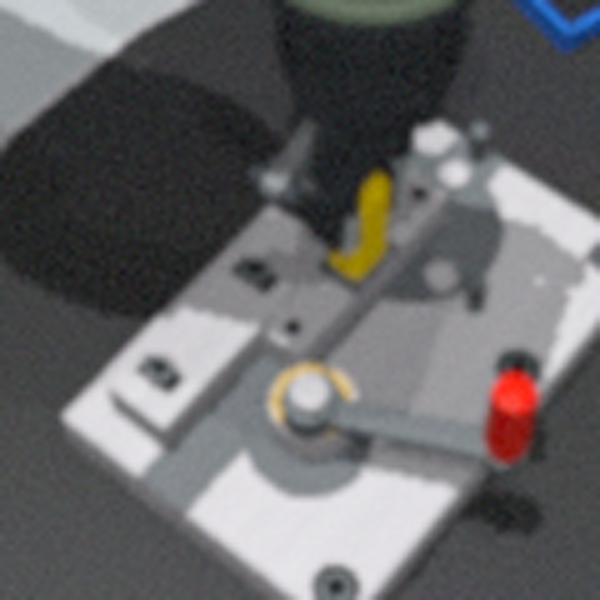

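```bash
python3 -m pendant '[[-15,0,0,0],[-25,0,0,0],[-30,0,0,0],[-20,0,0,0],[0,0,0,0]]'
python3 - <<'E'
from h import *
T=load("top",3);S=load("scene",12)
f=T
m=cent(f,(100,120,60),(125,255,255),(190,150,270,240));p=np.argwhere(m)[:,::-1].astype(np.float32);r=cv2.minAreaRect(p);print(r,ray(f,r[0],.015),ray(f,cv2.boxPoints(r),.015).round(3).tolist())
S=load("scene",3);m=cent(S,(100,120,60),(125,255,255),(340,130,420,200));h=cv2.convexHull(np.argwhere(m)[:,::-1].astype(np.int32));q=cv2.approxPolyDP(h,4,True).reshape(-1,2);print(ray(S,q,.018).round(3).tolist(), ray(S,q,.018).mean(0))
delta([.469,.302,.17],-20)
E
```

```text
clock: 24.25
position: [0.5375, 0.0178, 0.1743]
tool_rot: [-3.028, 1.568, 0.056]
force: [-0.8, -0.9, -5.6]
grip_width: 0.0252
((227.3737335205078, 194.52835083007812), (35.68251419067383, 65.33419036865234), 21.037511825561523) [[0.46582067 0.30078417 0.015     ]] [[0.4, 0.378, 0.015], [0.571, 0.316, 0.015], [0.533, 0.222, 0.015], [0.363, 0.285, 0.015]]
[[0.57, 0.312, 0.018], [0.539, 0.213, 0.018], [0.415, 0.26, 0.018], [0.377, 0.305, 0.018], [0.406, 0.369, 0.018]] [0.46139644 0.29182058 0.018     ]
clock 24.25 pos [0.5375 0.0178 0.1743] toolx [ 0.003  0.    -1.   ] tooly [-0.06 -1.   -0.  ] yawy -93.3
shift [   4.2 -279.8   84.7] turn(about tool x) -73.3 q7 -1.89 F [-0.8 -0.9 -5.6] M [0.06 0.   0.  ] w 0.0252
```

```bash
python3 -m pendant '[[0,-30,9,0],[0,-41,12,0],[0,-41,12,0],[0,-41,12,0],[0,-41,13,0],[0,-41,13,0],[0,-41,13,0],[0,0,0,0]]'
python3 -m pendant '[[0,0,0,-10.4],[0,0,0,-10.4],[0,0,0,-10.5],[0,0,0,-10.5],[0,0,0,-10.5],[0,0,0,-10.5],[0,0,0,-10.5],[0,0,0,0],[0,0,0,0]]'
python3 - <<'E'
from h import *
delta([.468,.301,.06],-20)
from workcell import grab_frame
f=grab_frame("scene"); np.savez(f"pics/scene14.npz",**f)
cv2.imwrite("pics/v14.png",cv2.resize(f["img"][60:260,280:480],None,fx=3,fy=3,interpolation=2)[...,::-1])
E
```

```text
clock: 25.25
position: [0.4668, 0.3015, 0.1716]
tool_rot: [-0.504, 1.569, 2.586]
force: [1.1, -0.7, -4.7]
grip_width: 0.0248
clock: 26.38
position: [0.4687, 0.2978, 0.1721]
tool_rot: [-0.532, 1.57, -2.456]
force: [0.4, 0.0, -5.7]
grip_width: 0.0256
clock 26.38 pos [0.4687 0.2978 0.1721] toolx [-0.001 -0.    -1.   ] tooly [ 0.94 -0.35 -0.  ] yawy -20.2
shift [112.1  -1.7  -2.8] turn(about tool x) -0.2 q7 -1.34 F [ 0.4  0.  -5.7] M [-0.01 -0.04  0.01] w 0.0256
```

View pics/v14.png

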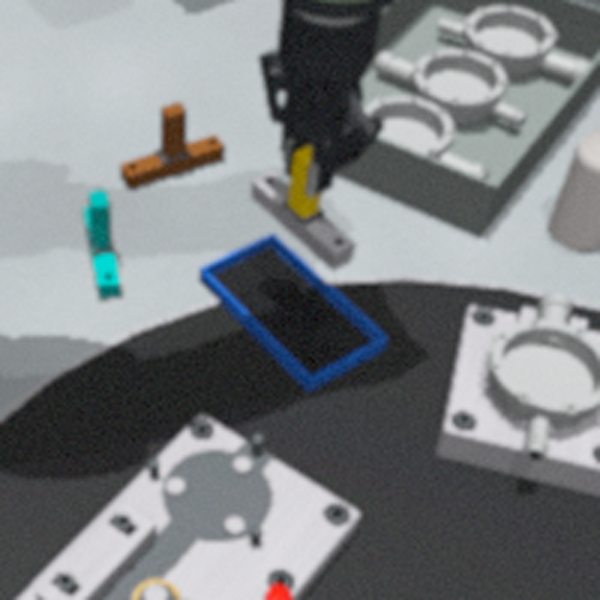

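```bash
python3 -m pendant '[[25,0,-1,0],[30,0,-1,0],[30,0,0,0],[20,0,0,0],[5,0,0,0],[0,0,0,0]]'
python3 -m pendant '[[1.5,0,0,0],[1.5,0,0,0],[0,0,0,0],[0,0,0,0]]'
```

```text
clock: 27.18
position: [0.4696, 0.3004, 0.0628]
tool_rot: [2.489, 1.57, 0.569]
force: [-0.1, -0.2, -5.0]
grip_width: 0.0256
clock: 27.68
position: [0.4694, 0.3002, 0.0595]
tool_rot: [2.462, 1.571, 0.543]
force: [0.0, 0.7, -5.4]
grip_width: 0.0253
```

```bash
python3 -m pendant '[[0.8,0,0,0],[0,0,0,0],[0,0,0,0]]'
python3 -m pendant '[[0.6,0,0,0],[0,0,0,0],[0,0,0,0]]'
```

```text
clock: 28.05
position: [0.4694, 0.3002, 0.0586]
tool_rot: [-3.067, 1.571, 1.297]
force: [-0.4, -0.2, -5.8]
grip_width: 0.0251
clock: 28.42
position: [0.4694, 0.3003, 0.0582]
tool_rot: [2.356, 1.571, 0.437]
force: [-2.1, -1.4, 4.4]
grip_width: 0.0255
```

Floor contact. Release and withdraw.

```bash
python3 -m pendant '[[0,0,0,0],[0,0,0,0],[0,0,0,0],[0,0,0,0]]' 1
python3 -m pendant '[[-15,0,0,0],[-35,0,0,0],[-40,0,0,0],[-30,0,0,0],[0,0,0,0]]'
python3 -m pendant '[[-20,-40,0,0],[-20,-40,0,0],[0,-40,0,0],[0,-40,0,0],[0,-30,0,0],[0,0,0,0],[0,0,0,0]]'
python3 - <<'E'
from h import *
delta([.468,.301,.06],-20)
from workcell import grab_frame
for n in("scene","top"):
    f=grab_frame(n); np.savez(f"pics/{n}15.npz",**f);cv2.imwrite(f"pics/v15{n}.png",f["img"][...,::-1])
E
```

```text
clock: 28.92
position: [0.4694, 0.3002, 0.058]
tool_rot: [2.541, 1.571, 0.622]
force: [-0.0, -0.1, -0.7]
grip_width: 0.0854
clock: 29.55
position: [0.4703, 0.3009, 0.181]
tool_rot: [2.46, 1.567, 0.541]
force: [0.1, -0.4, 0.9]
grip_width: 0.0853
clock: 30.42
position: [0.2913, 0.3647, 0.2179]
tool_rot: [0.515, 1.57, -1.405]
force: [0.3, 0.2, 0.7]
grip_width: 0.0855
clock 30.43 pos [0.2913 0.3647 0.2179] toolx [ 0. -0. -1.] tooly [ 0.94 -0.34  0.  ] yawy -20.0
shift [158.  187.9  -0.5] turn(about tool x) 0.0 q7 -1.64 F [0.3 0.2 0.7] M [ 0.02 -0.05 -0.  ] w 0.0855
```

View pics/v15scene.png

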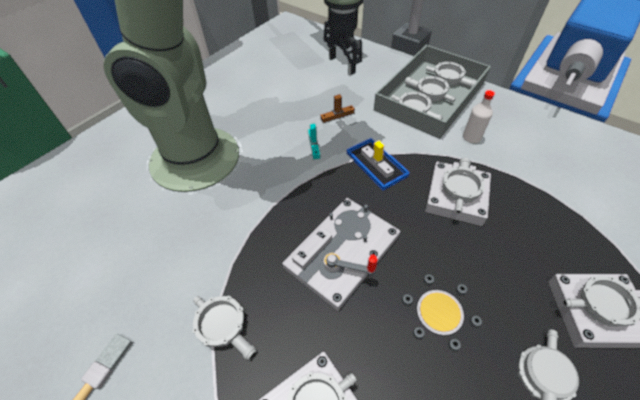

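View pics/v15top.png

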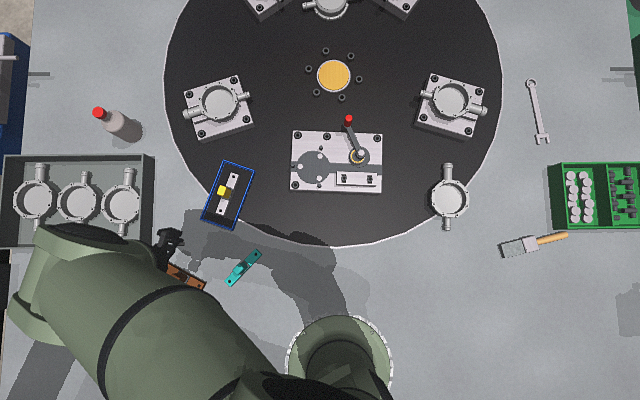

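The gauge stands in its tray at (222,191) in the top view, the casting is still at (450,200), and the knob is at (348,119). One final measurement of the setting.

```bash
python3 - <<'E'
from h import *
T=load("top",15);S=load("scene",15);uv=[]
for f,roi in((T,(335,105,365,135)),(S,(355,245,390,290))):
    m=cent(f,(0,120,60),(8,255,255),roi)|cent(f,(172,120,60),(180,255,255),roi)
    p=np.argwhere(m)[:,::-1].mean(0);uv.append(p)
X=tri([T,S],uv);d=toN(X[:2])[0]-[.0148,-.0625];print("knob",X.round(4),np.hypot(*d).round(4),np.degrees(np.arctan2(d[1],d[0])).round(2))
T0=load("top");print("handle",[ray(T,np.argwhere(cent(T,(20,120,170),(35,255,255),(190,150,270,240)))[:,::-1].mean(0),.089).round(4)])
a=cv2.cvtColor(T0["img"],6 if False else cv2.COLOR_RGB2GRAY);b=cv2.cvtColor(T["img"],cv2.COLOR_RGB2GRAY)
tp=a[160:235,425:475];r=cv2.matchTemplate(b[150:245,415:485],tp,cv2.TM_CCOEFF_NORMED);print("casting shift px",np.array(cv2.minMaxLoc(r)[3])-10,cv2.minMaxLoc(r)[1])
cv2.imwrite("pics/v16.png",np.hstack([cv2.resize(T["img"][110:200,320:400],None,fx=5,fy=5,interpolation=2),cv2.resize(S["img"][130:220,340:420],None,fx=5,fy=5,interpolation=2)])[...,::-1])
E
```

```text
knob [ 0.651  -0.0321  0.0913] 0.091 25.77
handle [array([[0.4676, 0.2994, 0.089 ]])]
casting shift px [0 0] 0.9985034465789795
```

View pics/v16.png

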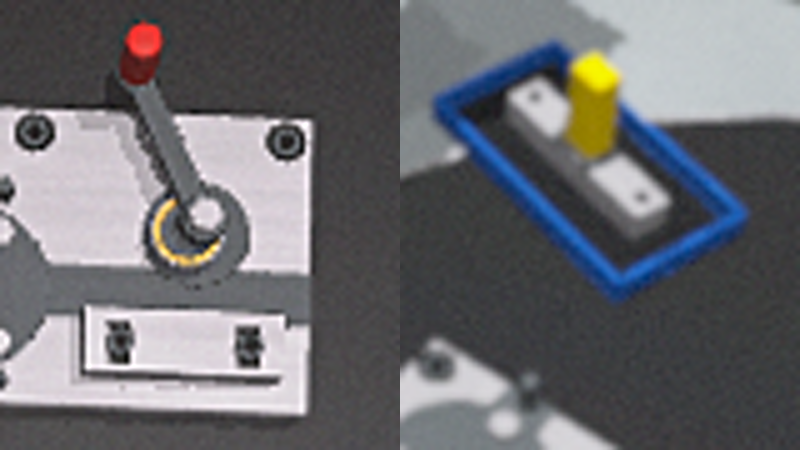

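```bash
python3 -c "
from workcell import job_done
print(job_done())"
```

```text
the job is handed in; nothing more can be done
None
```

I set the gap on the yellow-handled gauge, drew the gauge out along the channel, put it back upright in its blue tray, and handed the job in at about 30 s. No verdict was reported.

- **Setting the gap:** I stood the gauge in the channel and swung the lever until the push force at the knob rose from about 3.5 N to 7–8 N. That is a nip of roughly 40 N at its peak. I then backed the lever off to about the point where it first touched.
- **Draw check:** The gauge came out in the +y direction, low on the channel floor, with about 1.5 N of drag and no sign of jamming.
- **Final state:** The gauge is within a few mm of the tray centre and released. The casting showed no shift in the top view, and the arm is clear of everything.

The lever angle read 25.3° just before the draw and 25.8° at the end. That difference is within camera error, so I take the setting as undisturbed.

I could not measure the final gap directly. From the lever angle where the roller first pressed on the gauge, I estimate 24.0–24.3 mm. A rougher camera-only figure gave 23.8 mm, give or take 1 mm. I backed off slightly past first contact, so the gauge may have about 0.2 mm of side play.

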